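# Load and set a table-top pan grill

## Task

Get the table-top grill ready: slide each of the small handled pans that is out on the slab into a bay of its own, along the bay's guide rails from the open front until it is fully home, and hang the side splash guard on the two pins at the grill's left end so that its foot sits flat. Only when all of that is in place, turn the thermostat dial to the third tick of its scale. Leave the glass cruet and the small bowl beside the grill where they are.

Things in the scene. Friction and masses are not known exactly. Their poses are not given: they have to be found in the camera images.
- grill: fixed black table-top electric grill, ribbed hot plate on top, 180 mm deep, 510 wide, 106 high; origin on the slab below the middle bay; x from its open front (robot side) to its back, y left, z up. Under the plate three pan bays 108 mm apart, each between two steel C-rails that stick out in front. Hood front face at x = -55 mm. Left end block 90 mm high with two pins; right: control box, 105 mm high, with the dial.
- bay0_home (a point): right-hand bay. This point: where a pan's handle point lies when the pan is fully home; x level into the bay, y left, z up. Rails: a ledge (top 46 mm over the slab) and a lip 8 mm above it, both 9 mm wide, 102 mm clear between the upright webs; straight from 48 mm ahead (+x) of this point to a stop at 143 mm ahead; mouth flared up and down 15 mm further out. With its front edge just outside the mouth, a pan's handle point is 120 mm short of home.
- bay1_home (a point): middle bay, same rails as bay0. This point: where a pan's handle point lies when the pan is fully home; x level into the bay, y left, z up.
- bay2_home (a point): left-hand bay, same rails as bay0. This point: where a pan's handle point lies when the pan is fully home; x level into the bay, y left, z up.
- pan0_handle (a point): small steel pan with a straight black handle; may be absent. Point on the handle, 100 mm behind the pan's centre, 24 mm above its underside; x from handle to pan, z up. Handle 16 mm wide, 20 high, reaches 39 mm behind and 53 ahead of the point. Tub 80 x 78 mm; rim at the top 4 mm thick, 24 mm over the underside, 86 long, 96 wide (88 at its corners): its sides run in the rails. About 160 g.
- pan1_handle (a point): second pan, the same as pan0; may be absent; point and axes as for pan0.
- pan2_handle (a point): third pan, the same as pan0; may be absent; point and axes as for pan0.
- guard_grip (a point): side splash guard: upright steel sheet 112 mm long, 70 high, on a flat foot 170 x 46 x 6 mm, black grip block on top. Point: centre of the block, 86 mm above the foot's underside; x along the sheet, z up. Block 56 mm along x, 14 thick, 26 high. The foot has two 11 mm holes, 68 mm either side of the middle along x, in line with the sheet; either way round fits. About 240 g.
- guard_home (a point): where guard_grip lies when the guard hangs on both pins, foot flat on the grill's left end block: 86 mm above the block's top, midway between the pins; x along the line of the pins, z up. Pins upright, 7 mm thick, 16 mm tall, tips tapered, 136 mm apart.
- dial (a joint): thermostat dial, upright axis; 0 = off (white pointer to the grill's front, at the dot), grows clockwise from above to 4.6 rad; stays where left (about 0.03 N m). On the white disc round it: the off dot, then five black ticks, each longer than the last, 0.785 rad (45 deg) apart clockwise; the third tick is at 2.356 rad (back and left).
- dial_grip (a point): on the dial's axis, 142 mm above the slab, at the height to grip. The dial's raised bar is 44 mm long, 14 thick, its top 7 mm above this point, on a 46 mm disc; the point turns with the dial: x along the bar, white pointer on the bar's -x half, z up.
- bowl: white bowl 110 mm across, 45 mm high, right of the grill; leave alone; origin at the centre of its underside.
- cruet: small glass cruet 66 mm across, 121 mm high with its cork, upright left of the grill; leave alone; origin at the centre of its underside.
Not all that is in view belongs to the job. Leave any orange look-alike of the part that bears pan0_handle alone.

How it is judged:
By the outcome, as a careful person would: the job done as asked, in the order asked, and still so for the second after the job is handed in, with the robot touching nothing.
Of pan0, pan1, pan2 only 2 to 3 are there at a start; the rules pass over those that are not, and their reading is None.
At some moment in a run one of pan0, pan1, pan2, guard may be knocked a few centimetres aside while the robot is not near it.
Once in a run the grip may slacken for a moment while it holds something.
It also fails if it takes over 210 s, if anything falls off the work surface, if the arm or the gripper's body presses on something with over 40 N, if the wrist force passes 120 N, or if a joint passes its speed limit or range.

## Robot

A 6-joint arm with a two-finger parallel gripper is mounted at the origin on the work surface. World frame = base frame: x ahead of the robot, y to its left, z up, the work surface at z = 0. Lengths are in m, angles in rad, forces in N, time in s.
With the tool pointing down it reaches from about 0.225 to 0.875 m from the base axis. Payload 3.4 kg.
Tool frame: the origin (TCP) lies at the very end of the fingers, on their centre line; the grasp point (between the pads) lies 19 mm behind it (grip_depth is the distance from the TCP to the grasp point, in m); x points along the fingers, z is the direction in which the jaws open and shut, and the axes are right-handed (so a half turn about x gives the same grasp; the last joint's range is limited). The gripper opens to 85 mm and grips with 20 to 120 N. Pads are 22 mm wide; open, the fingers measure 114 mm over their backs; the gripper's body (76 mm by 85 mm) begins 54 mm behind the grasp point. The pads swing forward as they close: fully open they stand 13 mm farther back than shut.
Start: joints at [-0.121, 0.276, 1.505, -0, 1.361, -0.121], TCP at [0.575, -0, 0.231] pointing down, gripper open.
Joint ranges: [-2.89, 2.89], [-0.75, 2.08], [0.22, 2.7], [-1.18, 4.32], [0.11, 2.71], [-2.7, 2.7]. Speed limits (rad/s): [2.57, 2.57, 3.14, 3.14, 3.14, 3.14].

## Interface

Orientations are given as a unit quaternion [w, x, y, z].
In Python, from rig import get_state, get_image, sign_off, grip_depth gives the robot as it stands. The module is installed in compiled form; this text tells all that it offers.
- The arm moves only by the tool arm_command, never from a script. Its argument "series" is a list of rows, each an object with "dp": the shift along the tool's x, y, z scaled (see below), a list of three; "angular": the turn, a rotation vector about the tool's x, y, z scaled (see below), a list of three; "gripper": the finger opening in mm, from 0 to 85.4. A call has exactly 8 rows; each row shifts and turns the pose as measured when the row begins, along the tool's axes as they then stand; what a row does not reach is not made up. The controller multiplies each number of a shift by 0.12 m and each number of a turn by 90 degrees. A row lasts 1/8 s, in which the tool goes at most 62.5 mm and 10.7 degrees, less where a joint would pass 70% of its speed; a pose out of reach is approached as far as the arm can. A call with a number of a shift or a turn outside -1 to 1 is refused whole. A call with a gripper value outside its range is refused whole. The fingers move at their own pace and stop on an object; "grip_force" is the grip in N (left out, the last holds). Time passes only in rows, so rows that do not move let the fingers close, or fill a call up. It gives the time, the measured TCP pose, the force and the opening at its end, in the units of the state.
- get_state(): the state, without advancing time (a new reading comes with each control period).
- get_image(name): name is "scene" or "side" or "wrist"; returns a dict with "image" (420x560x3 uint8, blue, green, red), "depth" (420x560 float32, m along the optical axis (not along the pixel's ray), 0 where there is no reading), "mtx" (3x3 intrinsics, pixels), "view" (4x4, takes a point from world to camera coordinates); the wrist camera has in their place "mount" (4x4, takes a point from camera to tool coordinates, whose origin is the TCP and whose axes are the tool frame's). Camera axes: x right, y up, looking along -z (the intrinsics and any distortion apply to the point x, -y, -z); pixel columns grow to the right and rows downward; lengths in m; the calibration is good to about 2 mm. A picture is of the moment at which its call begins: read the wrist's pose just before it.
- sign_off(): hands the job in, once; it reports no verdict.
The state is a dict: "clock": time; "qpos": joint angles; "qd": joint speeds; "effort": joint torques, N m; "position": TCP position; "ee_rot": TCP orientation; "contact_force": force on the tool from outside, world axes, zero at the start; "moment": the same for the moment, N m; "width": finger opening in m.
Only numpy, scipy, OpenCV 4.12 (cv2) and the standard library are available. Lean on these libraries where they do the work, as an engineer would, in place of code of your own. Each camera call takes 0.05 s, during which the arm holds its last target. There are 200 camera calls.

## Working session

There is one attempt and no reset: what is moved stays moved. The work goes in short steps, Python scripts to look and compute and a tool call to move; the robot and the scene stay as the last step left them, time stands still between calls to the robot, and variables do not carry over. Pictures are saved under pics/ and viewed, about 12 in all and at most 16, crops included, and the job is handed in when it is done.

Besides the shell and the picture viewer there is one more tool, called after "Call:" as a command line: name --argument value ..., lists and objects as JSON in quotes. arm_command: Moves the arm, as the interface text tells. Its arguments: {"type":"object","properties":{"series":{"type":"array","items":{"type":"object","properties":{"dp":{"type":"array","items":{"type":"number"}},"angular":{"type":"array","items":{"type":"number"}},"gripper":{"type":"number"}}}},"grip_force":{"type":"number"}},"required":["series"]}

```bash
mkdir -p pics
python3 - <<'E'
from rig import *
import cv2,numpy as np
s=get_state();print(s['position'],s['ee_rot'],s['clock'],grip_depth)
for n in ['scene','side']:
    g=get_image(n);cv2.imwrite(f'pics/{n}0.png',cv2.resize(g['image'],(800,600)));np.savez(f'{n}0.npz',**g);print(g['mtx'],g['view'],g.keys())
E
```

```text
[5.74468750e-01 7.50826539e-05 2.30433185e-01] [7.06451385e-01 9.40807787e-05 7.07761559e-01 8.38754504e-05] 0.0 0.0187
[[383.19344163   0.         278.93376196]
 [  0.         383.19344163 210.22910109]
 [  0.           0.           1.        ]] [[-0.76375025  0.64543049 -0.01024859  0.33090458]
 [-0.53873622 -0.62859012  0.5609258   0.1539141 ]
 [ 0.35559645  0.4339285   0.82780264 -1.30290941]
 [ 0.          0.          0.          1.        ]] dict_keys(['image', 'depth', 'mtx', 'view'])
[[380.80403196   0.         275.92989556]
 [  0.         380.80403196 213.34025015]
 [  0.           0.           1.        ]] [[ 0.83503757 -0.55018717 -0.00251645 -0.35817718]
 [ 0.40199662  0.60698827  0.68553918 -0.23952365]
 [-0.37564741 -0.57346257  0.72803139 -1.08426962]
 [ 0.          0.          0.          1.        ]] dict_keys(['image', 'depth', 'mtx', 'view'])
```

View pics/scene0.png

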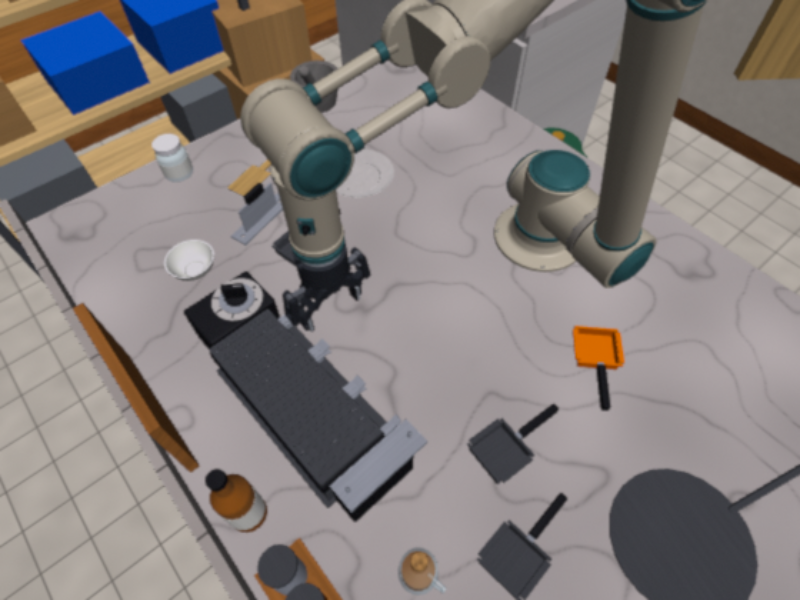

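View pics/side0.png

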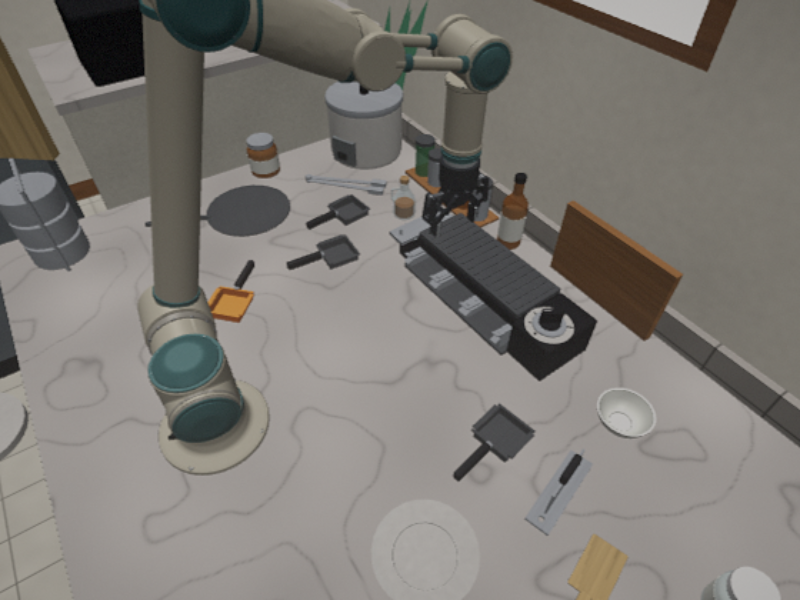

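The scene view shows black pans at (500,450) and (515,555) and the orange decoy at (598,345). The side view adds a third black pan at (500,435). The guard is at side (560,490), and the dial is at side (550,320). Next I'll fuse the depth into a top-down map.

```bash
cat > h.py <<'E'
import numpy as np,cv2
from rig import *
from scipy.spatial.transform import Rotation as R
def rot(s): q=s['ee_rot']; return R.from_quat([q[1],q[2],q[3],q[0]]).as_matrix()
def cloud(g,s=None):
    d=g['depth'];v,u=np.mgrid[:d.shape[0],:d.shape[1]];K=g['mtx']
    P=np.stack([(u-K[0,2])/K[0,0]*d,-(v-K[1,2])/K[1,1]*d,-d],-1)
    if 'view' in g: T=np.linalg.inv(g['view'])
    else:
        W=np.eye(4);W[:3,:3]=rot(s);W[:3,3]=s['position'];T=W@g['mount']
    P=P@T[:3,:3].T+T[:3,3]; P[d<=0]=np.nan
    return P
def wrist():
    s=get_state();g=get_image('wrist');return s,g,cloud(g,s)
def ortho(clouds,x0,x1,y0,y1,res=.002):
    """rows: x from x1 (top) down; cols: y from y1 (left) to y0. max-height"""
    H=int((x1-x0)/res);W=int((y1-y0)/res)
    Z=np.full((H,W),-1.);C=np.zeros((H,W,3),np.uint8)
    for P,I in clouds:
        p=P.reshape(-1,3);c=I.reshape(-1,3);ok=np.isfinite(p[:,0])&(p[:,2]<.25)
        p=p[ok];c=c[ok];r=((x1-p[:,0])/res).astype(int);k=((y1-p[:,1])/res).astype(int)
        m=(r>=0)&(r<H)&(k>=0)&(k<W);r,k,p,c=r[m],k[m],p[m],c[m]
        o=np.argsort(p[:,2]);Z[r[o],k[o]]=p[o,2];C[r[o],k[o]]=c[o]
    return Z,C
E
python3 - <<'E'
from h import *
cl=[]
for n in ['scene','side']:
    g=dict(np.load(f'{n}0.npz'));P=cloud(g);cl.append((P,g['image']))
    # table check
    z=P[...,2];m=(abs(z)<.02);print(n,np.median(z[m]),z[m].std())
Z,C=ortho(cl,0.1,.9,-.6,.65,.0025)
Z2=np.clip(Z*1000,0,150)
hm=cv2.applyColorMap((Z2*1.7).astype(np.uint8),cv2.COLORMAP_JET)
hm[Z<-.5]=0
im=np.vstack([C,hm]);
for i in range(0,500,40): cv2.line(im,(i,0),(i,639),(255,255,255) if i%200==0 else (120,120,120),1)
for i in range(0,640,40): cv2.line(im,(0,i),(499,i),(120,120,120),1)
print(im.shape);cv2.imwrite('pics/o.png',cv2.resize(im,None,fx=.93,fy=.93))
# fits for pans by side
E
```

```text
scene 0.00025546946147814165 0.004999782951118872
side 0.0010764915327464153 0.004544083824010135
(640, 500, 3)
```

View pics/o.png

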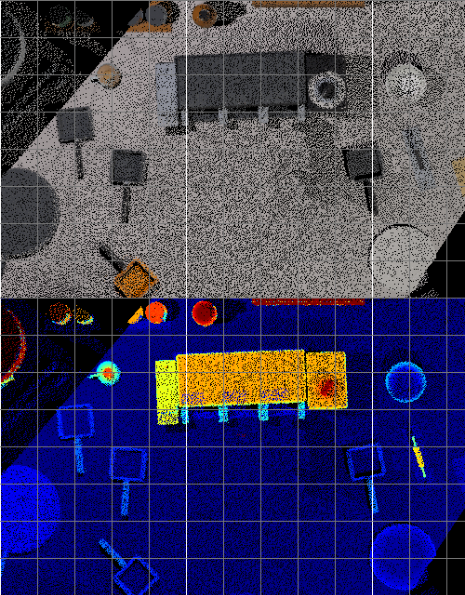

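Run:
```python
from h import *
cl=[];pp=[]
for n in ['scene','side']:
    g=dict(np.load(f'{n}0.npz'));P=cloud(g).reshape(-1,3);pp.append(P[np.isfinite(P[:,0])])
P=np.vstack(pp)
def sel(x0,x1,y0,y1,z0,z1,Q=P): return Q[(Q[:,0]>x0)&(Q[:,0]<x1)&(Q[:,1]>y0)&(Q[:,1]<y1)&(Q[:,2]>z0)&(Q[:,2]<z1)]
def mar(q): r=cv2.minAreaRect(q[:,:2].astype(np.float32)*1000);return np.round(r[0],1),np.round(r[1],1),round(r[2],2)
S=.0025/.93
w=lambda c,r:(.9-r*S,.65-c*S)
print('plate',[mar(sel(.58,.8,-.18,.19,.098,.112,Q)) for Q in pp])
print('endblk',[mar(sel(.56,.76,.16,.25,.08,.0945,Q)) for Q in pp])
for nm,c,r in [('A',75,430),('B',128,465),('C',365,465)]:
    x,y=w(c,r-298)
    q=sel(x-.2,x+.08,y-.08,y+.1,.012,.04)
    # rim: fit via rect on points within 70mm of centre ; handle the rest
    hd=q[(q[:,0]<x-.065)]
    m=np.median(hd[:,:2],0);hd=hd[np.linalg.norm(hd[:,:2]-m,axis=1)<.07]
    print(nm,'pan',mar(q[(q[:,0]>x-.055)]),'handle',mar(hd),len(hd),'z',np.percentile(hd[:,2],[5,50,95]),np.percentile(q[:,2],98))
x,y=w(419,457-298)
q=sel(x-.1,x+.1,y-.06,y+.06,.085,.12);print('guardtop',mar(q),len(q),q[:,2].max())
q=sel(x-.1,x+.1,y-.06,y+.06,.003,.08);print('guard',mar(q),len(q))
q=sel(.6,.75,-.25,-.1,.13,.17);print('dial',mar(q),len(q),np.median(q[:,2]))
q=sel(.5,.66,-.2,.2,.03,.075);h,e=np.histogram(q[:,1],60);print('rails y',[(round(a,3),b) for a,b in zip(e,h)if b>8], np.percentile(q[:,0],[0,1,3]))
```

```text
plate [(array([682.8,  -3.6]), array([352.7, 148.2]), 89.98), (array([682.5,  -4.3]), array([137.6, 354.4]), 2.4)]
endblk [(array([653.6, 193.3]), array([184.8,  72. ]), 1.97), (array([644.4, 196.2]), array([169.7,  66.6]), 2.43)]
A pan (array([551.1, 445.2]), array([121.8, 101.1]), 5.75) handle (array([389.1, 519.1]), array([58.4, 87.8]), 89.88) 782 z [0.01335121 0.01609969 0.01939275] 0.03609372148055288
B pan (array([458.3, 336.7]), array([170.6, 106.7]), 74.6) handle (array([349.7, 314. ]), array([19.2, 72.5]), 85.81) 291 z [0.02006805 0.03255856 0.03650055] 0.03647959387912271
C pan (array([ 449.2, -335.4]), array([109. ,  97.4]), 9.3) handle (array([ 306.3, -380.1]), array([107.2,  55.1]), 8.63) 307 z [0.01258658 0.01946003 0.03582032] 0.03626858924095729
guardtop (array([ 471.9, -475.4]), array([57. , 16.1]), 15.21) 227 0.102990883774712
guard (array([ 472.6, -476.7]), array([117.8, 198.5]), 89.94) 1845
dial (array([ 657.7, -229.2]), array([16.7, 44.4]), 57.24) 251 0.14591229968761454
rails y [(np.float64(-0.199), np.int64(18)), (np.float64(-0.192), np.int64(20)), (np.float64(-0.186), np.int64(29)), (np.float64(-0.172), np.int64(57)), (np.float64(-0.166), np.int64(57)), (np.float64(-0.159), np.int64(56)), (np.float64(-0.073), np.int64(63)), (np.float64(-0.066), np.int64(69)), (np.float64(-0.06), np.int64(67)), (np.float64(-0.053), np.int64(74)), (np.float64(-0.046), np.int64(27)), (np.float64(0.033), np.int64(31)), (np.float64(0.04), np.int64(84)), (np.float64(0.046), np.int64(67)), (np.float64(0.053), np.int64(69)), (np.float64(0.06), np.int64(44)), (np.float64(0.139), np.int64(18)), (np.float64(0.146), np.int64(91)), (np.float64(0.152), np.int64(79)), (np.float64(0.159), np.int64(25)), (np.float64(0.172), np.int64(30))] [0.5609339  0.56502421 0.56733775]
```

Run:
```python
from h import *
s,g,P=wrist();cv2.imwrite('pics/w0.png',g['image']);print(g['mount'],g['mtx'])
np.savez('w0.npz',P=P,I=g['image'])
for r in range(20,420,60): print([tuple(np.round(P[r,c],3)) for c in range(40,560,120)])
```

```text
[[-9.00141611e-04  3.05584422e-01 -9.52164561e-01 -1.43774886e-01]
 [ 7.94716619e-05  9.52164965e-01  3.05584477e-01  7.87376636e-02]
 [ 9.99999592e-01  1.99399203e-04 -8.81368608e-04  5.48403110e-04]
 [ 0.00000000e+00  0.00000000e+00  0.00000000e+00  1.00000000e+00]] [[368.6063489    0.         281.77382558]
 [  0.         368.6063489  208.49578328]
 [  0.           0.           1.        ]]
[(np.float64(0.354), np.float64(0.14), np.float64(0.002)), (np.float64(0.464), np.float64(0.14), np.float64(0.001)), (np.float64(0.573), np.float64(0.14), np.float64(0.001)), (np.float64(0.652), np.float64(0.123), np.float64(0.107)), (np.float64(0.732), np.float64(0.123), np.float64(0.105))]
[(np.float64(0.344), np.float64(0.088), np.float64(0.001)), (np.float64(0.459), np.float64(0.088), np.float64(0.002)), (np.float64(0.573), np.float64(0.088), np.float64(0.001)), (np.float64(0.656), np.float64(0.085), np.float64(0.108)), (np.float64(0.739), np.float64(0.085), np.float64(0.106))]
[(np.float64(0.333), np.float64(0.031), np.float64(0.002)), (np.float64(0.453), np.float64(0.031), np.float64(0.002
[... 659 characters left out ...]
.float64(0.67), np.float64(-0.051), np.float64(0.106)), (np.float64(0.841), np.float64(-0.101), np.float64(0.0))]
[(np.float64(0.29), np.float64(-0.18), np.float64(0.0)), (np.float64(0.532), np.float64(0.002), np.float64(0.263)), (np.float64(0.573), np.float64(-0.178), np.float64(0.002)), (np.float64(0.618), np.float64(0.0), np.float64(0.26)), (np.float64(0.856), np.float64(-0.179), np.float64(0.0))]
[(np.float64(0.514), np.float64(0.009), np.float64(0.299)), (np.float64(0.423), np.float64(-0.267), np.float64(0.0)), (np.float64(0.573), np.float64(-0.267), np.float64(0.001)), (np.float64(0.684), np.float64(-0.176), np.float64(0.099)), (np.float64(0.636), np.float64(0.008), np.float64(0.298))]
```

View pics/w0.png

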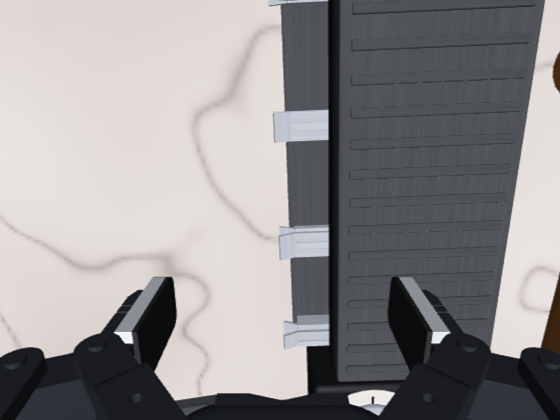

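```bash
cat > fit.py <<'E'
from h import *
d=np.load('w0.npz');P=d['P'].reshape(-1,3);P=P[np.isfinite(P[:,0])]
for n in ['scene','side']:
    pass
# plate front edge
q=P[(P[:,2]>.1)&(P[:,2]<.115)&(P[:,1]<.14)&(P[:,1]>-.15)&(P[:,0]<.8)]
b=np.arange(-.13,.13,.01);ex=[q[(q[:,1]>a)&(q[:,1]<a+.01),0].min() for a in b]
A=np.polyfit(b+.005,ex,1);print('plate edge x=',A, 'yaw deg',-np.degrees(np.arctan(A[0])), np.std(np.polyval(A,b+.005)-ex))
r=P[(P[:,2]>.05)&(P[:,2]<.08)&(P[:,0]>.54)&(P[:,0]<.605)]
for lo,hi in [(-.2,-.13),(-.1,-.03),(.01,.08),(.12,.2)]:
    q=r[(r[:,1]>lo)&(r[:,1]<hi)]
    if len(q)<5: continue
    m=q[q[:,0]>.58]
    print(lo,'tip x',np.percentile(q[:,0],[0,2]),'z',np.percentile(q[:,2],[5,50,95]),'y',np.percentile(m[:,1],[1,99]),m[:,1].min(),m[:,1].max(),'all y',q[:,1].min(),q[:,1].max())
    for x in np.arange(.55,.605,.006):
        k=q[abs(q[:,0]-x)<.003]
        if len(k): print('   ',round(x,3),np.round([k[:,1].min(),k[:,1].max(),np.median(k[:,2])],4))
E
python3 fit.py
```

```text
plate edge x= [-0.04197002  0.61747634] yaw deg 2.40329480907909 7.927838673275777e-05
-0.2 tip x [0.57632601 0.5773143 ] z [0.05586911 0.05987574 0.07016538] y [-0.19628108 -0.15212789] -0.19986108179363868 -0.15160410891602277 all y -0.19986108179363868 -0.15160410891602277
    0.574 [-0.1642 -0.1541  0.0626]
    0.58 [-0.1698 -0.1524  0.0631]
    0.586 [-0.1692 -0.1523  0.0604]
    0.592 [-0.1688 -0.1516  0.059 ]
    0.598 [-0.1683 -0.1519  0.0591]
    0.604 [-0.1999 -0.1516  0.0595]
-0.1 tip x [0.57165311 0.57255108] z [0.05792355 0.05986606 0.06415253] y [-0.0694475  -0.04531444] -0.0705311573175818 -0.04506335295835277 all y -0.07056710854787554 -0.04506335295835277
    0.574 [-0.0705 -0.0457  0.0636]
    0.58 [-0.0706 -0.0458  0.0616]
    0.586 [-0.07   -0.0454  0.0593]
    0.592 [-0.0691 -0.0454  0.0594]
    0.598 [-0.0697 -0.0451  0.0593]
    0.604 [-0.0695 -0.0451  0.0594]
0.01 tip x [0.56704681 0.56860537] z [0.05828935 0.05986925 0.06410556] y [0.03860509 0.06238171] 0.03780147509110872 0.06249320121955611 all y 0.03744154316640225 0.06249320121955611
    0.568 [0.0376 0.0611 0.064 ]
    0.574 [0.0374 0.0616 0.0625]
    0.58 [0.0378 0.0618 0.0597]
    0.586 [0.0386 0.0617 0.0594]
    0.592 [0.0383 0.0624 0.0594]
    0.598 [0.0385 0.0625 0.0593]
    0.604 [0.0388 0.0625 0.0595]
0.12 tip x [0.57754336 0.57762117] z [0.05450584 0.05567677 0.05674574] y [0.14480146 0.14507827] 0.14479863535977605 0.14508109723002205 all y 0.1445621613514092 0.14508109723002205
    0.58 [0.1446 0.1451 0.0557]
```

```bash
cat >> h.py <<'E'
def down(psi):
    a=np.radians(psi);c,s=np.cos(a),np.sin(a)
    return np.array([[0,-s,c],[0,c,s],[-1,0,0]])
def plan(targets,seq=True):
    """targets: list of (xyz TCP, psi deg, nrows). prints rows from measured pose"""
    s=get_state();p=s['position'].copy() if hasattr(s['position'],'copy') else np.array(s['position']);M=rot(s)
    for t,psi,n in targets:
        t=np.array(t);D=down(psi);w=R.from_matrix(M.T@D).as_rotvec();p0,M0=p,M
        for i in range(n):
            Mi=M0@R.from_rotvec(w*i/n).as_matrix()
            dp=Mi.T@((t-p0)/n)/.12;an=w/n/(np.pi/2)
            print('{"dp":[%s],"angular":[%s]}'%(','.join('%.3f'%v for v in dp),','.join('%.3f'%v for v in an)))
        print('-- speed mm/row %.1f deg/row %.1f'%(np.linalg.norm(t-p0)*1000/n,np.degrees(np.linalg.norm(w))/n))
        p,M=t,D
E
python3 -c "
from h import *
plan([((.36,-.36,.2),-81,8)])"
```

```text
{"dp":[0.032,-0.375,-0.224],"angular":[0.113,-0.000,0.000]}
{"dp":[0.032,-0.408,-0.154],"angular":[0.113,-0.000,0.000]}
{"dp":[0.032,-0.429,-0.080],"angular":[0.113,-0.000,0.000]}
{"dp":[0.032,-0.437,-0.003],"angular":[0.113,-0.000,0.000]}
{"dp":[0.032,-0.430,0.074],"angular":[0.113,-0.000,0.000]}
{"dp":[0.032,-0.411,0.148],"angular":[0.113,-0.000,0.000]}
{"dp":[0.032,-0.378,0.218],"angular":[0.113,-0.000,0.000]}
{"dp":[0.032,-0.334,0.281],"angular":[0.113,-0.000,0.000]}
-- speed mm/row 52.5 deg/row 10.1
```

Call:
arm_command --series '[{"dp": [0.03,-0.375,-0.224],"angular": [0.113,0,0],"gripper": 50},{"dp": [0.03,-0.41,-0.154],"angular": [0.113,0,0],"gripper": 50},{"dp": [0.03,-0.43,-0.08],"angular": [0.113,0,0],"gripper": 50},{"dp": [0.03,-0.437,0],"angular": [0.113,0,0],"gripper": 50},{"dp": [0.03,-0.43,0.074],"angular": [0.113,0,0],"gripper": 50},{"dp": [0.03,-0.41,0.148],"angular": [0.113,0,0],"gripper": 50},{"dp": [0.03,-0.378,0.218],"angular": [0.113,0,0],"gripper": 50},{"dp": [0.03,-0.334,0.281],"angular": [0.113,0,0],"gripper": 50}]' --grip_force 80

```text
clock: 1.15
position: [0.3487, -0.3631, 0.1991]
ee_rot: [0.527, 0.471, 0.528, -0.471]
contact_force: [0.2, 0.3, 0.1]
width: 0.0502
```

```bash
cat >> h.py <<'E'
def pan(P,x,y,r=.09,z0=.028,z1=.04):
    q=P.reshape(-1,3);q=q[np.isfinite(q[:,0])]
    q=q[(np.hypot(q[:,0]-x,q[:,1]-y)<r)&(q[:,2]>z0)&(q[:,2]<z1)]
    c,sz,a=cv2.minAreaRect((q[:,:2]*1000).astype(np.float32))
    b=cv2.boxPoints((c,sz,a));e=[b[1]-b[0],b[2]-b[1]];e=max(e,key=np.linalg.norm);e=e/np.linalg.norm(e)
    if e[0]<0:e=-e
    pt=np.array(c)-7*e
    print('handle pt',np.round(pt,1),'yaw',round(np.degrees(np.arctan2(e[1],e[0])),2),'size',np.round(sz,1),'n',len(q),'zmed',np.median(q[:,2]).round(4))
E
python3 - <<'E'
from h import *
s,g,P=wrist();cv2.imwrite('pics/w1.png',g['image']);np.savez('w1.npz',P=P)
M=rot(s);print('psi',np.degrees(np.arctan2(M[1,2],M[0,2])),M[:,0])
pan(P,.35,-.355)
E
```

```text
psi -83.57972377294564 [-6.02053688e-04  6.80483975e-04 -9.99999587e-01]
handle pt [ 364.5 -351.9] yaw 10.88 size [99. 16.] n 2052 zmed 0.0346
```

View pics/w1.png

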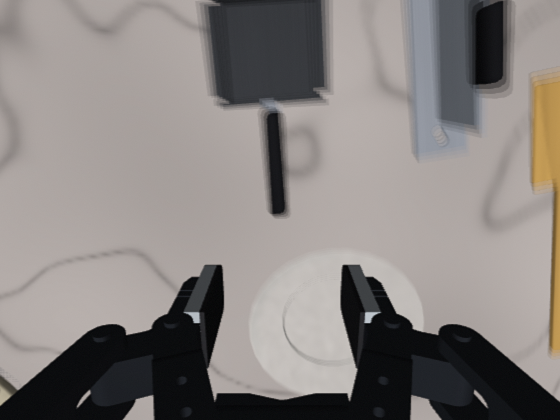

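```bash
python3 -c "
from h import *
plan([((.372,-.350,.09),-79.1,4)])"
```

```text
{"dp":[0.226,0.061,-0.035],"angular":[-0.014,0.001,0.001]}
{"dp":[0.226,0.062,-0.033],"angular":[-0.014,0.001,0.001]}
{"dp":[0.226,0.062,-0.031],"angular":[-0.014,0.001,0.001]}
{"dp":[0.226,0.062,-0.030],"angular":[-0.014,0.001,0.001]}
-- speed mm/row 28.4 deg/row 1.2
```

Call:
arm_command --series '[{"dp": [0.226,0.062,-0.033],"angular": [-0.014,0,0],"gripper": 50},{"dp": [0.226,0.062,-0.033],"angular": [-0.014,0,0],"gripper": 50},{"dp": [0.226,0.062,-0.033],"angular": [-0.014,0,0],"gripper": 50},{"dp": [0.226,0.062,-0.033],"angular": [-0.014,0,0],"gripper": 50},{"dp": [0,0,0],"angular": [0,0,0],"gripper": 50},{"dp": [0,0,0],"angular": [0,0,0],"gripper": 50},{"dp": [0,0,0],"angular": [0,0,0],"gripper": 50},{"dp": [0,0,0],"angular": [0,0,0],"gripper": 50}]'

```text
clock: 2.2
position: [0.3715, -0.3534, 0.0892]
ee_rot: [0.547, 0.447, 0.544, -0.453]
contact_force: [-0.3, -0.0, 0.1]
width: 0.0499
```

Run:
```python
from h import *
s,g,P=wrist();np.savez('w2.npz',P=P)
M=rot(s);print(s['position'],'psi',np.degrees(np.arctan2(M[1,2],M[0,2])))
pan(P,.36,-.355)
q=P.reshape(-1,3);q=q[(q[:,2]>.018)&(q[:,2]<.0275)&(q[:,0]>.40)];print(q[:,:2].min(0),q[:,:2].max(0),len(q))
plan([((.370,-.350,.007),-79.1,4)])
```

```text
[ 0.3715371  -0.35341766  0.08915387] psi -79.0520296276384
handle pt [ 364.8 -352. ] yaw 10.79 size [98. 16.] n 4096 zmed 0.0346
[ 0.40825261 -0.49161209] [ 0.51795614 -0.2809026 ] 10112
{"dp":[0.171,-0.001,-0.009],"angular":[0.000,0.001,0.001]}
{"dp":[0.171,-0.001,-0.009],"angular":[0.000,0.001,0.001]}
{"dp":[0.171,-0.001,-0.008],"angular":[0.000,0.001,0.001]}
{"dp":[0.171,-0.002,-0.008],"angular":[0.000,0.001,0.001]}
-- speed mm/row 20.6 deg/row 0.1
```

Call:
arm_command --series '[{"dp": [0.171,0,-0.006],"angular": [0,0,0],"gripper": 50},{"dp": [0.171,0,-0.006],"angular": [0,0,0],"gripper": 50},{"dp": [0.171,0,-0.006],"angular": [0,0,0],"gripper": 50},{"dp": [0.171,0,-0.006],"angular": [0,0,0],"gripper": 50},{"dp": [0,0,0],"angular": [0,0,0],"gripper": 0},{"dp": [0,0,0],"angular": [0,0,0],"gripper": 0},{"dp": [0,0,0],"angular": [0,0,0],"gripper": 0},{"dp": [0,0,0],"angular": [0,0,0],"gripper": 0}]' --grip_force 100

```text
clock: 3.25
position: [0.373, -0.3553, 0.0106]
ee_rot: [0.55, 0.446, 0.54, -0.454]
contact_force: [-0.1, 0.5, -2.0]
width: 0.0144
```

Run:
```python
from h import *
s=get_state();print(s['position'],s['width'])
x,y=.370-.3619,0
h=np.array([.5408,-.1136]);xg=np.array([.99912,.04188])
p=h-.15*xg+.0083*xg
plan([((.36,-.33,.10),-79.1,3),((p[0],p[1],.034),-87.6,8)])
```

```text
[ 0.37301861 -0.35533096  0.01061124] 0.01435218741464384
{"dp":[-0.250,-0.022,-0.071],"angular":[0.000,0.004,-0.000]}
{"dp":[-0.249,-0.022,-0.073],"angular":[0.000,0.004,-0.000]}
{"dp":[-0.249,-0.022,-0.074],"angular":[0.000,0.004,-0.000]}
-- speed mm/row 31.3 deg/row 0.4
{"dp":[0.069,0.082,-0.208],"angular":[0.012,0.000,0.000]}
{"dp":[0.069,0.078,-0.209],"angular":[0.012,0.000,0.000]}
{"dp":[0.069,0.074,-0.210],"angular":[0.012,0.000,0.000]}
{"dp":[0.069,0.070,-0.212],"angular":[0.012,0.000,0.000]}
{"dp":[0.069,0.066,-0.213],"angular":[0.012,0.000,0.000]}
{"dp":[0.069,0.062,-0.214],"angular":[0.012,0.000,0.000]}
{"dp":[0.069,0.058,-0.215],"angular":[0.012,0.000,0.000]}
{"dp":[0.069,0.054,-0.216],"angular":[0.012,0.000,0.000]}
-- speed mm/row 28.0 deg/row 1.1
```

Call:
arm_command --series '[{"dp": [-0.2,0,0],"angular": [0,0,0],"gripper": 0},{"dp": [-0.25,0,-0.07],"angular": [0,0,0],"gripper": 0},{"dp": [-0.25,0,-0.07],"angular": [0,0,0],"gripper": 0},{"dp": [0,0.08,-0.2],"angular": [0.015,0,0],"gripper": 0},{"dp": [0,0.08,-0.21],"angular": [0.015,0,0],"gripper": 0},{"dp": [0,0.08,-0.21],"angular": [0.015,0,0],"gripper": 0},{"dp": [0,0,0],"angular": [0,0,0],"gripper": 0},{"dp": [0,0,0],"angular": [0,0,0],"gripper": 0}]'

```text
clock: 4.25
position: [0.3857, -0.2585, 0.0971]
ee_rot: [0.535, 0.465, 0.522, -0.474]
contact_force: [0.2, -0.1, -1.6]
width: 0.0144
```

```bash
cat >> h.py <<'E'
def toolcloud(P,s): return (P-np.array(s['position']))@rot(s)   # tool coords
def rimfit(P,s):
    """held pan: in tool coords find pan; prints handle/rim geometry in world"""
    q=P.reshape(-1,3);return q
E
python3 - <<'E'
from h import *
s,g,P=wrist();np.savez('w3.npz',P=P,I=g['image']);cv2.imwrite('pics/w3.png',g['image']);M=rot(s)
print(s['position'],s['width'],'psi',np.degrees(np.arctan2(M[1,2],M[0,2])))
E
```

```text
[ 0.38572373 -0.25846096  0.09713763] 0.01441396811085163 psi -83.26445048476553
```

View pics/w3.png

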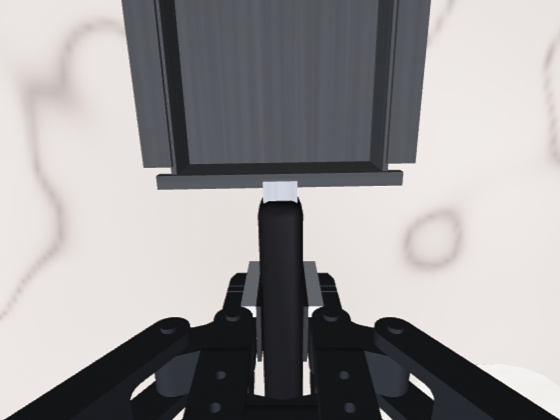

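The pan is held straight: the handle runs along column 281 and the rim back edge is at row 181. Next I'll measure how the pan sits in the tool frame.

```bash
cat >> h.py <<'E'
def held(P,s,verbose=True):
    """held pan relative to tool: rim flange points (|z|>41mm), world result"""
    T=toolcloud(P,s).reshape(-1,3);T=T[np.isfinite(T[:,0])]
    f=T[(abs(T[:,2])>.0415)&(abs(T[:,2])<.06)&(abs(T[:,1])>.05)&(abs(T[:,1])<.16)&(T[:,0]<.012)&(T[:,0]>-.055)]
    if len(f)<50: print('few',len(f));return
    A=np.c_[f[:,1:],np.ones(len(f))];c=np.linalg.lstsq(A,f[:,0],rcond=None)[0];rs=f[:,0]-A@c
    f=f[abs(rs)<.002];A=np.c_[f[:,1:],np.ones(len(f))];c=np.linalg.lstsq(A,f[:,0],rcond=None)[0]
    sg=np.sign(np.median(f[:,1]))
    b=np.arange(.062,.15,.004);L=[];Rr=[];B=[]
    for a in b:
        k=f[abs(f[:,1]*sg-a)<.002]
        if len(k)>10 and k[:,2].min()<-.04 and k[:,2].max()>.04: L.append(k[:,2].min());Rr.append(k[:,2].max());B.append(a)
    L,Rr=np.array(L),np.array(Rr);print('rim edges L',np.round(L*1e3,1),'R',np.round(Rr*1e3,1),'y',np.round(np.array(B)*1e3))
    print('pitch slope dx/dy deg',np.degrees(np.arctan(c[0])),'roll',np.degrees(np.arctan(c[1])),'rimtop tool x at y=0 & center',c[2]*1e3,(c[2]+c[0]*sg*.09)*1e3,'back edge y',f[:,1].min() if sg>0 else f[:,1].max(), 'n',len(f))
E
python3 - <<'E'
from h import *
s=get_state();P=np.load('w3.npz')['P'];held(P,s)
E
```

```text
rim edges L [-49.3 -49.4 -49.6 -49.8 -50.  -49.6 -50.1 -49.8 -50.  -50.2 -50.1 -49.9] R [47.  46.9 47.  46.7 46.6 46.8 46.8 46.7 46.6 46.4 46.5 46.3] y [ 62.  66.  70.  74.  78.  82.  86.  90.  94.  98. 102. 106.]
pitch slope dx/dy deg 0.05638776320448079 roll 0.48029702387354845 rimtop tool x at y=0 & center -15.557176014150741 -15.468602294236778 back edge y 0.05001931038023513 n 6566
```

```bash
python3 -c "
from h import *
plan([((.4098,-.1190,.038),-88.4,6)])"
```

```text
{"dp":[0.078,0.056,-0.190],"angular":[0.009,0.002,-0.000]}
{"dp":[0.079,0.053,-0.191],"angular":[0.009,0.002,-0.000]}
{"dp":[0.079,0.050,-0.191],"angular":[0.009,0.002,-0.000]}
{"dp":[0.080,0.048,-0.192],"angular":[0.009,0.002,-0.000]}
{"dp":[0.081,0.045,-0.192],"angular":[0.009,0.002,-0.000]}
{"dp":[0.081,0.042,-0.192],"angular":[0.009,0.002,-0.000]}
-- speed mm/row 25.5 deg/row 0.9
```

Call:
arm_command --series '[{"dp": [0.078,0.05,-0.19],"angular": [0.009,0.002,0],"gripper": 0},{"dp": [0.079,0.05,-0.191],"angular": [0.009,0.002,0],"gripper": 0},{"dp": [0.079,0.05,-0.191],"angular": [0.009,0.002,0],"gripper": 0},{"dp": [0.08,0.048,-0.192],"angular": [0.009,0.002,0],"gripper": 0},{"dp": [0.081,0.045,-0.192],"angular": [0.009,0.002,0],"gripper": 0},{"dp": [0.081,0.042,-0.192],"angular": [0.009,0.002,0],"gripper": 0},{"dp": [0,0,0],"angular": [0,0,0],"gripper": 0},{"dp": [0,0,0],"angular": [0,0,0],"gripper": 0}]'

```text
clock: 5.3
position: [0.413, -0.1252, 0.0364]
ee_rot: [0.51, 0.494, 0.501, -0.495]
contact_force: [-0.6, -0.2, -1.8]
width: 0.0142
```

Run:
```python
from h import *
s,g,P=wrist();M=rot(s);np.savez('w4.npz',P=P,I=g['image'])
print(s['position'],s['width'],'psi',np.degrees(np.arctan2(M[1,2],M[0,2])))
held(P,s)
plan([((.4098,-.1190,.037),-88.4,1),((.500,-.1152,.037),-88.4,6)])
```

```text
[ 0.41296761 -0.12515785  0.0364105 ] 0.014177548619126913 psi -88.74706231182905
rim edges L [-49.6 -49.6 -49.8 -49.9 -49.9 -49.9 -50.1 -50.1 -50.2 -50.3 -50.2 -50.4] R [47.  46.9 46.7 46.5 46.6 46.8 46.4 46.2 46.5 46.  46.  46.2] y [ 62.  66.  70.  74.  78.  82.  86.  90.  94.  98. 102. 106.]
pitch slope dx/dy deg 0.11839881944611923 roll 0.5397073917543318 rimtop tool x at y=0 & center -15.516564830224663 -15.33058413481608 back edge y 0.05001136155134403 n 6563
{"dp":[-0.006,-0.024,-0.052],"angular":[-0.004,0.006,-0.005]}
-- speed mm/row 6.9 deg/row 0.8
{"dp":[0.000,0.125,-0.002],"angular":[0.000,0.000,0.000]}
{"dp":[0.000,0.125,-0.002],"angular":[0.000,0.000,0.000]}
{"dp":[0.000,0.125,-0.002],"angular":[0.000,0.000,0.000]}
{"dp":[0.000,0.125,-0.002],"angular":[0.000,0.000,0.000]}
{"dp":[0.000,0.125,-0.002],"angular":[0.000,0.000,0.000]}
{"dp":[0.000,0.125,-0.002],"angular":[0.000,0.000,0.000]}
-- speed mm/row 15.0 deg/row 0.0
```

Call:
arm_command --series '[{"dp": [0,-0.012,-0.03],"angular": [-0.002,0.003,-0.003],"gripper": 0},{"dp": [0,-0.012,-0.03],"angular": [-0.002,0.003,-0.003],"gripper": 0},{"dp": [0,0,0],"angular": [0,0,0],"gripper": 0},{"dp": [0,0.09,-0.002],"angular": [0,0,0],"gripper": 0},{"dp": [0,0.09,-0.002],"angular": [0,0,0],"gripper": 0},{"dp": [0,0,0],"angular": [0,0,0],"gripper": 0},{"dp": [0,0,0],"angular": [0,0,0],"gripper": 0},{"dp": [0,0,0],"angular": [0,0,0],"gripper": 0}]'

```text
clock: 6.35
position: [0.434, -0.1185, 0.0371]
ee_rot: [0.507, 0.493, 0.506, -0.494]
contact_force: [-0.0, 0.2, -1.2]
width: 0.0143
```

Run:
```python
from h import *
s=get_state();M=rot(s)
print(s['position'],s['width'],'psi',np.degrees(np.arctan2(M[1,2],M[0,2])),M[:,0])
x=s['position'][0];print('line y',-.1132+(x-.5497)*.0419)
plan([((.500,-.1152,.037),-88.4,4)])
```

```text
[ 0.43400172 -0.11850849  0.03707772] 0.014326295537977004 psi -88.4840444677448 [-2.77574322e-05 -7.14301775e-04 -9.99999745e-01]
line y -0.11804775783409413
{"dp":[0.000,0.138,-0.003],"angular":[-0.000,0.000,0.000]}
{"dp":[0.000,0.138,-0.003],"angular":[-0.000,0.000,0.000]}
{"dp":[0.000,0.138,-0.003],"angular":[-0.000,0.000,0.000]}
{"dp":[0.000,0.138,-0.003],"angular":[-0.000,0.000,0.000]}
-- speed mm/row 16.5 deg/row 0.0
```

Call:
arm_command --series '[{"dp": [0,0.13,-0.004],"angular": [0,0,0],"gripper": 0},{"dp": [0,0.13,-0.004],"angular": [0,0,0],"gripper": 0},{"dp": [0,0.13,-0.003],"angular": [0,0,0],"gripper": 0},{"dp": [0,0.13,-0.002],"angular": [0,0,0],"gripper": 0},{"dp": [0,0.13,-0.002],"angular": [0,0,0],"gripper": 0},{"dp": [0,0.13,-0.002],"angular": [0,0,0],"gripper": 0},{"dp": [0,0,0],"angular": [0,0,0],"gripper": 0},{"dp": [0,0,0],"angular": [0,0,0],"gripper": 0}]'

```text
clock: 7.35
position: [0.5352, -0.1136, 0.0366]
ee_rot: [0.507, 0.493, 0.506, -0.493]
contact_force: [-0.4, 1.3, -1.7]
width: 0.0141
```

Run:
```python
from h import *
s,g,P=wrist();M=rot(s);cv2.imwrite('pics/w5.png',g['image'])
print(s['position'],s['width'],s['contact_force'],s['moment'],'psi',np.degrees(np.arctan2(M[1,2],M[0,2])),M[:,0])
x=s['position'][0];print('line y',-.1132+(x-.5497)*.0419);held(P,s)
```

```text
[ 0.53522628 -0.11355528  0.03659323] 0.014062334145638507 [-0.38956141  1.27288878 -1.71953909] [-0.00607539  0.15931522  0.03354547] psi -88.4565458851738 [ 3.78143704e-04 -8.21829922e-04 -9.99999591e-01]
line y -0.11380644884359842
rim edges L [-60.  -59.9 -57.9] R [57.3 57.  56. ] y [62. 66. 70.]
pitch slope dx/dy deg -29.949399869885678 roll -0.18919809398886 rimtop tool x at y=0 & center 13.39648551299934 -38.459116029745125 back edge y 0.05001049911038922 n 2244
```

View pics/w5.png

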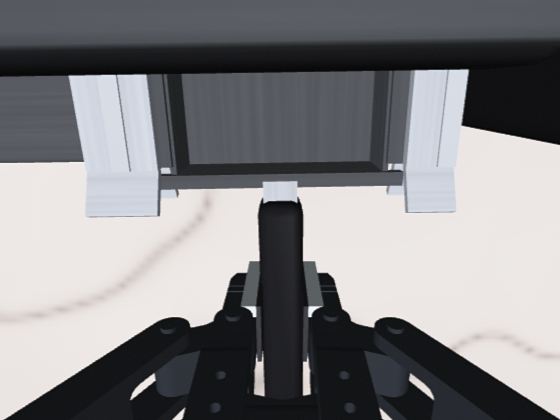

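Call:
arm_command --series '[{"dp": [0,0.06,-0.001],"angular": [0,0,0],"gripper": 0},{"dp": [0,0.05,-0.001],"angular": [0,0,0],"gripper": 0},{"dp": [0,0.03,-0.001],"angular": [0,0,0],"gripper": 0},{"dp": [0,0.03,0],"angular": [0,0,0],"gripper": 0},{"dp": [0,0.03,0],"angular": [0,0,0],"gripper": 0},{"dp": [0,0.03,0],"angular": [0,0,0],"gripper": 0},{"dp": [0,0.03,0],"angular": [0,0,0],"gripper": 0},{"dp": [0,0.03,0],"angular": [0,0,0],"gripper": 0}]'

```text
clock: 8.4
position: [0.5515, -0.1122, 0.0359]
ee_rot: [0.498, 0.483, 0.517, -0.501]
contact_force: [-10.1, -1.4, 6.3]
width: 0.0137
```

Call:
arm_command --series '[{"dp": [0,0,0],"angular": [0,0,0],"gripper": 50},{"dp": [0,0,0],"angular": [0,0,0],"gripper": 50},{"dp": [0,-0.01,0],"angular": [0,0,0],"gripper": 50},{"dp": [-0.2,0,0],"angular": [0,0,0],"gripper": 50},{"dp": [-0.4,0,0],"angular": [0,0,0],"gripper": 50},{"dp": [-0.45,0,0],"angular": [0,0,0],"gripper": 50},{"dp": [-0.3,0,0],"angular": [0,0,0],"gripper": 50},{"dp": [0,0,0],"angular": [0,0,0],"gripper": 50}]'

```text
clock: 9.4
position: [0.5593, -0.1124, 0.2034]
ee_rot: [0.5, 0.484, 0.516, -0.5]
contact_force: [-0.1, 1.1, -0.3]
width: 0.05
```

Run:
```python
from h import *
s=get_state();print(s['position'],s['width'])
plan([((.46,-.475,.2),-75,8)])
```

```text
[ 0.55931155 -0.11239121  0.20343615] 0.04995424457647953
{"dp":[0.007,-0.115,0.374],"angular":[-0.018,-0.000,0.003]}
{"dp":[0.007,-0.126,0.371],"angular":[-0.018,-0.000,0.003]}
{"dp":[0.006,-0.136,0.367],"angular":[-0.018,-0.000,0.003]}
{"dp":[0.006,-0.147,0.363],"angular":[-0.018,-0.000,0.003]}
{"dp":[0.006,-0.157,0.359],"angular":[-0.018,-0.000,0.003]}
{"dp":[0.005,-0.168,0.354],"angular":[-0.018,-0.000,0.003]}
{"dp":[0.005,-0.178,0.349],"angular":[-0.018,-0.000,0.003]}
{"dp":[0.004,-0.188,0.344],"angular":[-0.018,-0.000,0.003]}
-- speed mm/row 47.0 deg/row 1.7
```

Call:
arm_command --series '[{"dp": [0.004,-0.115,0.38],"angular": [-0.02,0,0.004],"gripper": 60},{"dp": [0.004,-0.126,0.38],"angular": [-0.02,0,0.004],"gripper": 60},{"dp": [0.004,-0.136,0.37],"angular": [-0.02,0,0.004],"gripper": 60},{"dp": [0.004,-0.147,0.37],"angular": [-0.02,0,0.004],"gripper": 60},{"dp": [0.004,-0.157,0.36],"angular": [-0.02,0,0.004],"gripper": 60},{"dp": [0.004,-0.168,0.36],"angular": [-0.02,0,0.003],"gripper": 60},{"dp": [0.004,-0.178,0.36],"angular": [-0.02,0,0.003],"gripper": 60},{"dp": [0.004,-0.188,0.35],"angular": [-0.02,0,0],"gripper": 60}]'

```text
clock: 10.4
position: [0.4627, -0.4864, 0.1881]
ee_rot: [0.566, 0.426, 0.571, -0.415]
contact_force: [-0.7, -0.8, -0.3]
width: 0.06
```

Call:
arm_command --series '[{"dp": [0,0,0],"angular": [0,0,0],"gripper": 60},{"dp": [0,0,0],"angular": [0,0,0],"gripper": 60},{"dp": [0,0,0],"angular": [0,0,0],"gripper": 60},{"dp": [0,0,0],"angular": [0,0,0],"gripper": 60},{"dp": [0,0,0],"angular": [0,0,0],"gripper": 60},{"dp": [0,0,0],"angular": [0,0,0],"gripper": 60},{"dp": [0,0,0],"angular": [0,0,0],"gripper": 60},{"dp": [0,0,0],"angular": [0,0,0],"gripper": 60}]'

```text
clock: 11.4
position: [0.4623, -0.4846, 0.1844]
ee_rot: [0.564, 0.426, 0.573, -0.414]
contact_force: [-0.6, 0.5, 0.5]
width: 0.0597
```

```bash
cat >> h.py <<'E'
def guard(P,x,y,z0=.09,z1=.11,r=.06):
    q=P.reshape(-1,3);q=q[np.isfinite(q[:,0])]
    q=q[(np.hypot(q[:,0]-x,q[:,1]-y)<r)&(q[:,2]>z0)&(q[:,2]<z1)]
    c,sz,a=cv2.minAreaRect((q[:,:2]*1000).astype(np.float32))
    b=cv2.boxPoints((c,sz,a));e=[b[1]-b[0],b[2]-b[1]];e=max(e,key=np.linalg.norm);e=e/np.linalg.norm(e)
    if e[0]<0:e=-e
    print('block',np.round(c,1),'yaw',round(np.degrees(np.arctan2(e[1],e[0])),2),'size',np.round(sz,1),'n',len(q),'z',np.median(q[:,2]).round(4))
def tool():
    s=get_state();M=rot(s);print(np.round(s['position'],4),'w',round(s['width'],4),'psi',round(np.degrees(np.arctan2(M[1,2],M[0,2])),2),'tilt',np.round(M[:2,0],4),'F',np.round(s['contact_force'],1))
E
python3 - <<'E'
from h import *
tool();s,g,P=wrist();np.savez('w6.npz',P=P,I=g['image']);cv2.imwrite('pics/w6.png',g['image'])
guard(P,.472,-.475)
plan([((.4719,-.4754,.115),-75,4)])
E
```

```text
[ 0.4623 -0.4846  0.1844] w 0.0597 psi -72.97 tilt [0.0003 0.0211] F [-0.6  0.5  0.5]
block [ 473.6 -476.7] yaw 16.54 size [55.9 13.6] n 1739 z 0.0996
{"dp":[0.145,0.024,-0.009],"angular":[0.006,-0.003,-0.001]}
{"dp":[0.145,0.024,-0.010],"angular":[0.006,-0.003,-0.001]}
{"dp":[0.145,0.024,-0.011],"angular":[0.006,-0.003,-0.001]}
{"dp":[0.145,0.024,-0.012],"angular":[0.006,-0.003,-0.001]}
-- speed mm/row 17.7 deg/row 0.6
```

View pics/w6.png

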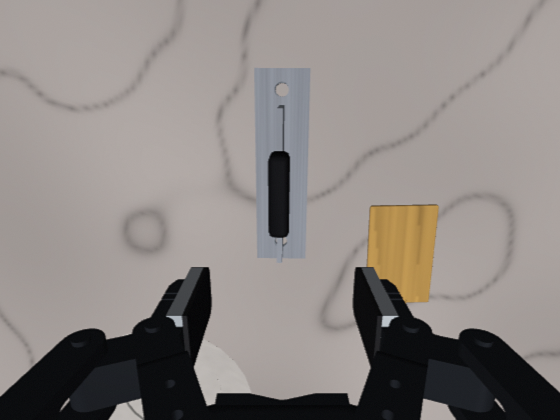

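The wrist image shows the guard with its grip block at (279,195) and a foot hole at (281,89). The next move descends onto the block and grips it.

Run:
```python
from h import *
plan([((.4736,-.4767,.066),-73.46,6)])
```

```text
{"dp":[0.165,0.017,-0.003],"angular":[0.001,-0.002,-0.001]}
{"dp":[0.165,0.017,-0.003],"angular":[0.001,-0.002,-0.001]}
{"dp":[0.165,0.018,-0.004],"angular":[0.001,-0.002,-0.001]}
{"dp":[0.165,0.018,-0.004],"angular":[0.001,-0.002,-0.001]}
{"dp":[0.164,0.018,-0.005],"angular":[0.001,-0.002,-0.001]}
{"dp":[0.164,0.018,-0.005],"angular":[0.001,-0.002,-0.001]}
-- speed mm/row 19.9 deg/row 0.2
```

Call:
arm_command --series '[{"dp": [0.165,0.017,-0.003],"angular": [0.001,-0.002,-0.001],"gripper": 60},{"dp": [0.165,0.017,-0.003],"angular": [0.001,-0.002,-0.001],"gripper": 60},{"dp": [0.165,0.017,-0.004],"angular": [0.001,-0.002,-0.001],"gripper": 60},{"dp": [0.165,0.017,-0.004],"angular": [0.001,-0.002,-0.001],"gripper": 60},{"dp": [0.165,0.017,-0.005],"angular": [0.001,-0.002,-0.001],"gripper": 60},{"dp": [0.165,0.017,-0.005],"angular": [0.001,-0.002,-0.001],"gripper": 60},{"dp": [0,0,0],"angular": [0,0,0],"gripper": 60},{"dp": [0,0,0],"angular": [0,0,0],"gripper": 60}]'

```text
clock: 12.45
position: [0.4738, -0.4789, 0.064]
ee_rot: [0.567, 0.422, 0.566, -0.425]
contact_force: [-0.0, 0.2, -0.2]
width: 0.0602
```

Run:
```python
from h import *
tool();plan([((.4736,-.4767,.066),-73.46,1)])
```

```text
[ 0.4738 -0.4789  0.064 ] w 0.0602 psi -73.6 tilt [-0.0011 -0.0037] F [-0.   0.2 -0.2]
{"dp":[-0.017,0.003,-0.018],"angular":[-0.002,0.002,0.001]}
-- speed mm/row 3.0 deg/row 0.3
```

Call:
arm_command --series '[{"dp": [-0.017,0.003,-0.018],"angular": [-0.002,0.002,0.001],"gripper": 0},{"dp": [0,0,0],"angular": [0,0,0],"gripper": 0},{"dp": [0,0,0],"angular": [0,0,0],"gripper": 0},{"dp": [0,0,0],"angular": [0,0,0],"gripper": 0},{"dp": [0,0,0],"angular": [0,0,0],"gripper": 0},{"dp": [-0.1,0,0],"angular": [0,0,0],"gripper": 0},{"dp": [-0.3,0,0],"angular": [0,0,0],"gripper": 0},{"dp": [-0.4,0,0],"angular": [0,0,0],"gripper": 0}]' --grip_force 110

```text
clock: 13.45
position: [0.4717, -0.4748, 0.1623]
ee_rot: [0.564, 0.423, 0.57, -0.422]
contact_force: [-0.6, 0.0, -1.6]
width: 0.012
```

Call:
arm_command --series '[{"dp": [-0.4,0,0],"angular": [0,0,0],"gripper": 0},{"dp": [-0.4,0,0],"angular": [0,0,0],"gripper": 0},{"dp": [-0.2,0,0],"angular": [0,0,0],"gripper": 0},{"dp": [0,0,0],"angular": [0,0,0],"gripper": 0},{"dp": [0,0,0],"angular": [0,0,0],"gripper": 0},{"dp": [0,0,0],"angular": [0,0,0],"gripper": 0},{"dp": [0,0,0],"angular": [0,0,0],"gripper": 0},{"dp": [0,0,0],"angular": [0,0,0],"gripper": 0}]'

```text
clock: 14.45
position: [0.4718, -0.4748, 0.2885]
ee_rot: [0.565, 0.423, 0.569, -0.422]
contact_force: [0.1, 0.4, -2.4]
width: 0.0121
```

Run:
```python
from h import *
tool();s,g,P=wrist();np.savez('w7.npz',P=P,I=g['image']);cv2.imwrite('pics/w7.png',g['image'])
plan([((.50,0,.27),-80,10),((.60,.195,.27),-87.6,6)])
```

```text
[ 0.4718 -0.4748  0.2885] w 0.0121 psi -73.42 tilt [-0.0045  0.0049] F [ 0.1  0.4 -2.4]
{"dp":[0.017,0.135,-0.372],"angular":[0.007,-0.000,0.000]}
{"dp":[0.017,0.131,-0.374],"angular":[0.007,-0.000,0.000]}
{"dp":[0.017,0.127,-0.375],"angular":[0.007,-0.000,0.000]}
{"dp":[0.017,0.123,-0.377],"angular":[0.007,-0.000,0.000]}
{"dp":[0.017,0.118,-0.378],"angular":[0.007,-0.000,0.000]}
{"dp":[0.016,0.114,-0.380],"angular":[0.007,-0.000,0.000]}
{"dp":[0.016,0.109,-0.381],"angular":[0.007,-0.000,0.000]}
{"dp":[0.016,0.105,-0.382],"angular":[0.007,-0.000,0.000]}
{"dp":[0.016,0.101,-0.383],"angular":[0.007,-0.000,0.000]}
{"dp":[0.016,0.096,-0.384],"angular":[0.007,-0.000,0.000]}
-- speed mm/row 47.6 deg/row 0.7
{"dp":[0.000,0.184,-0.243],"angular":[0.014,0.000,0.000]}
{"dp":[0.000,0.178,-0.247],"angular":[0.014,0.000,0.000]}
{"dp":[0.000,0.173,-0.250],"angular":[0.014,0.000,0.000]}
{"dp":[0.000,0.167,-0.254],"angular":[0.014,0.000,0.000]}
{"dp":[0.000,0.162,-0.258],"angular":[0.014,0.000,0.000]}
{"dp":[0.000,0.156,-0.261],"angular":[0.014,0.000,0.000]}
-- speed mm/row 36.5 deg/row 1.3
```

View pics/w7.png

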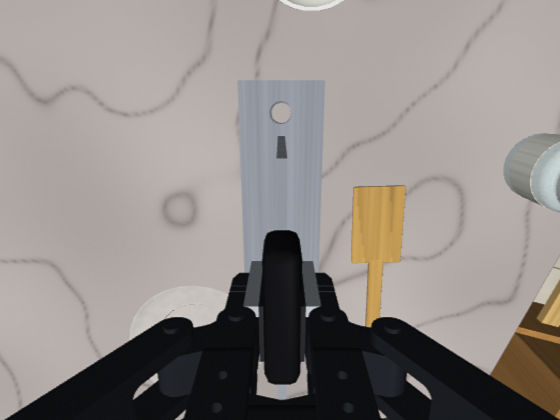

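Guard held upright. Its front foot hole is at pixel (281,112); I'll locate it in the tool frame.

```bash
cat >> h.py <<'E'
def foot(P,s,I):
    T=toolcloud(P,s)
    m=(abs(T[...,2])<.035)&(T[...,1]>.03)&(T[...,1]<.12)&(T[...,0]>.045)&(T[...,0]<.085)
    f=T[m];A=np.c_[f[:,1:],np.ones(len(f))]
    k=np.ones(len(f),bool)
    for _ in range(4):
        c=np.linalg.lstsq(A[k],f[k,0],rcond=None)[0];k=abs(f[:,0]-A@c)<.0025
    f=f[k];print('foot top plane tool x at y0,at hole',(c[2]*1e3).round(2),((c[2]+.068*c[0])*1e3).round(2),'tilt y,z deg',np.degrees(c[:2]).round(2),'ymax',f[:,1].max().round(4))
    zl=[];zr=[];b=np.arange(.045,.082,.004)
    for a in b: 
        q=f[abs(f[:,1]-a)<.002];zl.append(q[:,2].min());zr.append(q[:,2].max())
    mid=(np.array(zl)+zr)/2;print('mid line',np.round(mid*1e3,2),'yaw deg',np.degrees(np.polyfit(b,mid,1)[0]).round(2))
    # hole: pixels inside foot quad not on plane
    mm=np.zeros(m.shape,np.uint8);idx=np.argwhere(m)[k];mm[idx[:,0],idx[:,1]]=255
    cs,h=cv2.findContours(mm,cv2.RETR_CCOMP,cv2.CHAIN_APPROX_NONE)
    for ct,hh in zip(cs,h[0]):
        if hh[3]>=0 and len(ct)>15:
            (u,v),r=cv2.minEnclosingCircle(ct);ee=cv2.fitEllipse(ct);pts=np.array([T[y,x] for x,y in ct[:,0]]);print('hole px',np.round(ee[0],1),r,'tool',np.nanmean(pts,0).round(4))
E
python3 - <<'E'
from h import *
s=get_state();d=np.load('w7.npz');foot(d['P'],s,d['I'])
E
```

```text
foot top plane tool x at y0,at hole 61.25 61.28 tilt y,z deg [0.03 0.3 ] ymax 0.0843
mid line [-0.83 -0.56 -0.85 -0.85 -0.81 -0.82 -0.79 -0.82 -0.83 -0.8 ] yaw deg -0.12
hole px [280.6 112.7] 11.544742584228516 tool [ 0.062   0.0676 -0.0008]
```

Run:
```python
from h import *
plan([((.53,.115,.27),-87.6,14)])
```

```text
{"dp":[0.013,0.133,-0.327],"angular":[0.011,-0.000,0.000]}
{"dp":[0.012,0.128,-0.329],"angular":[0.011,-0.000,0.000]}
{"dp":[0.012,0.122,-0.331],"angular":[0.011,-0.000,0.000]}
{"dp":[0.012,0.116,-0.333],"angular":[0.011,-0.000,0.000]}
{"dp":[0.012,0.110,-0.335],"angular":[0.011,-0.000,0.000]}
{"dp":[0.012,0.104,-0.337],"angular":[0.011,-0.000,0.000]}
{"dp":[0.012,0.098,-0.339],"angular":[0.011,-0.000,0.000]}
{"dp":[0.012,0.092,-0.341],"angular":[0.011,-0.000,0.000]}
{"dp":[0.012,0.086,-0.342],"angular":[0.011,-0.000,0.000]}
{"dp":[0.012,0.080,-0.344],"angular":[0.011,-0.000,0.000]}
{"dp":[0.011,0.074,-0.345],"angular":[0.011,-0.000,0.000]}
{"dp":[0.011,0.068,-0.346],"angular":[0.011,-0.000,0.000]}
{"dp":[0.011,0.062,-0.347],"angular":[0.011,-0.000,0.000]}
{"dp":[0.011,0.056,-0.348],"angular":[0.011,-0.000,0.000]}
-- speed mm/row 42.4 deg/row 1.0
```

Call:
arm_command --series '[{"dp": [0,0.133,-0.327],"angular": [0.011,0,0],"gripper": 0},{"dp": [0,0.128,-0.329],"angular": [0.011,0,0],"gripper": 0},{"dp": [0,0.122,-0.331],"angular": [0.011,0,0],"gripper": 0},{"dp": [0,0.116,-0.333],"angular": [0.011,0,0],"gripper": 0},{"dp": [0,0.11,-0.335],"angular": [0.011,0,0],"gripper": 0},{"dp": [0,0.104,-0.337],"angular": [0.011,0,0],"gripper": 0},{"dp": [0,0.098,-0.339],"angular": [0.011,0,0],"gripper": 0},{"dp": [0,0.092,-0.341],"angular": [0.011,0,0],"gripper": 0}]'

```text
clock: 15.5
position: [0.5064, -0.1313, 0.2872]
ee_rot: [0.531, 0.464, 0.536, -0.463]
contact_force: [-0.7, -0.4, -2.4]
width: 0.0123
```

Call:
arm_command --series '[{"dp": [0,0.086,-0.342],"angular": [0.011,0,0],"gripper": 0},{"dp": [0,0.08,-0.344],"angular": [0.011,0,0],"gripper": 0},{"dp": [0,0.074,-0.345],"angular": [0.011,0,0],"gripper": 0},{"dp": [0,0.068,-0.346],"angular": [0.011,0,0],"gripper": 0},{"dp": [0,0.062,-0.347],"angular": [0.011,0,0],"gripper": 0},{"dp": [0,0.056,-0.348],"angular": [0.011,0,0],"gripper": 0},{"dp": [0,0,0],"angular": [0,0,0],"gripper": 0},{"dp": [0,0,0],"angular": [0,0,0],"gripper": 0}]'

```text
clock: 16.5
position: [0.5335, 0.1322, 0.2886]
ee_rot: [0.507, 0.491, 0.511, -0.49]
contact_force: [-1.5, 0.1, -2.8]
width: 0.0123
```

Run:
```python
from h import *
tool();s,g,P=wrist();np.savez('w8.npz',P=P,I=g['image']);cv2.imwrite('pics/w8.png',g['image']);foot(P,s,0)
```

```text
[0.5335 0.1322 0.2886] w 0.0123 psi -87.86 tilt [-0.0028  0.0061] F [-1.5  0.1 -2.8]
foot top plane tool x at y0,at hole 61.29 61.27 tilt y,z deg [-0.01  0.34] ymax 0.0842
mid line [-1.09 -1.06 -1.05 -1.02 -1.06 -1.11 -1.03 -0.97 -1.09 -1.15] yaw deg -0.03
hole px [280.6 112.8] 11.173771858215332 tool [ 0.0619  0.0674 -0.001 ]
```

View pics/w8.png

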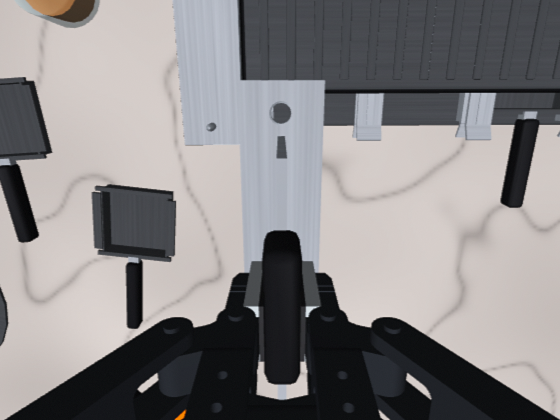

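Run:
```python
from h import *
d=np.load('w8.npz');P=d['P'];I=d['I']
q=P[105:150,190:235].reshape(-1,3);print('blk z',np.nanmedian(q[(q[:,2]>.07)][:,2]))
k=q[(q[:,2]>.094)&(q[:,2]<.12)];print(len(k),k.mean(0),k.min(0),k.max(0))
t=k[k[:,2]>.103];print('top',len(t),t.mean(0))
# left edge of block -> yaw & lateral
b=P[0:140,150:215].reshape(-1,3);b=b[(b[:,2]>.085)&(b[:,2]<.096)]
xs=np.arange(.58,.68,.01);e=[b[abs(b[:,0]-x)<.004][:,1].max() for x in xs if (abs(b[:,0]-x)<.004).any()]
print(np.round(e,4),b[:,0].min(),np.polyfit(xs[:len(e)],e,1))
```

```text
blk z 0.09126546908760538
62 [0.57921166 0.19819563 0.10280351] [0.57540891 0.19546678 0.09429791] [0.58205353 0.20233122 0.10784459]
top 34 [0.57889739 0.19879207 0.10510245]
[0.2261 0.2267 0.2268 0.2277 0.2279 0.2281 0.2285 0.2289 0.2295 0.23
 0.2302] 0.5658006243650189 [0.04076777 0.20253486]
```

Run:
```python
from h import *
plan([((.6472,.2007,.195),-87.6,6)])
```

```text
{"dp":[0.130,0.162,-0.088],"angular":[-0.001,-0.001,0.000]}
{"dp":[0.130,0.162,-0.088],"angular":[-0.001,-0.001,0.000]}
{"dp":[0.130,0.162,-0.088],"angular":[-0.001,-0.001,0.000]}
{"dp":[0.130,0.162,-0.088],"angular":[-0.001,-0.001,0.000]}
{"dp":[0.130,0.162,-0.088],"angular":[-0.001,-0.001,0.000]}
{"dp":[0.130,0.162,-0.088],"angular":[-0.001,-0.001,0.000]}
-- speed mm/row 27.1 deg/row 0.1
```

Call:
arm_command --series '[{"dp": [0.05,0.162,-0.088],"angular": [-0.001,-0.001,0],"gripper": 0},{"dp": [0.1,0.162,-0.088],"angular": [-0.001,-0.001,0],"gripper": 0},{"dp": [0.14,0.162,-0.088],"angular": [-0.001,-0.001,0],"gripper": 0},{"dp": [0.15,0.162,-0.088],"angular": [-0.001,-0.001,0],"gripper": 0},{"dp": [0.15,0.162,-0.088],"angular": [-0.001,-0.001,0],"gripper": 0},{"dp": [0.15,0.16,-0.088],"angular": [-0.001,-0.001,0],"gripper": 0},{"dp": [0,0,0],"angular": [0,0,0],"gripper": 0},{"dp": [0,0,0],"angular": [0,0,0],"gripper": 0}]'

```text
clock: 17.55
position: [0.6582, 0.2007, 0.189]
ee_rot: [0.51, 0.487, 0.51, -0.492]
contact_force: [-0.0, -0.4, -1.7]
width: 0.0125
```

Run:
```python
from h import *
tool();plan([((.6472,.2007,.185),-87.6,2)])
```

```text
[0.6582 0.2007 0.189 ] w 0.0125 psi -87.71 tilt [-0.0053 -0.0044] F [-0.  -0.4 -1.7]
{"dp":[0.017,-0.046,-0.002],"angular":[-0.001,0.001,0.002]}
{"dp":[0.017,-0.046,-0.002],"angular":[-0.001,0.001,0.002]}
-- speed mm/row 5.9 deg/row 0.2
```

Call:
arm_command --series '[{"dp": [0.017,-0.046,0],"angular": [-0.001,0.001,0.002],"gripper": 0},{"dp": [0.017,-0.046,0],"angular": [-0.001,0.001,0.002],"gripper": 0},{"dp": [0,0,0],"angular": [0,0,0],"gripper": 0},{"dp": [0,0,0],"angular": [0,0,0],"gripper": 0},{"dp": [0,0,0],"angular": [0,0,0],"gripper": 0},{"dp": [0,0,0],"angular": [0,0,0],"gripper": 0},{"dp": [0,0,0],"angular": [0,0,0],"gripper": 0},{"dp": [0,0,0],"angular": [0,0,0],"gripper": 0}]'

```text
clock: 18.55
position: [0.6461, 0.1993, 0.188]
ee_rot: [0.512, 0.49, 0.509, -0.488]
contact_force: [0.3, -0.4, -1.0]
width: 0.012
```

Run:
```python
from h import *
tool();s,g,P=wrist();np.savez('w9.npz',P=P,I=g['image']);foot(P,s,0)
cv2.imwrite('pics/w9.png',cv2.resize(g['image'][70:160,220:340],None,fx=5,fy=5,interpolation=cv2.INTER_CUBIC))
q=P[100:126,268:294].reshape(-1,3);k=q[(q[:,2]>.093)&(q[:,2]<.108)];print(len(k),k.mean(0) if len(k) else '',k.min(0),k.max(0))
plan([((.6472,.2007,.160),-87.6,3)])
```

```text
[0.6461 0.1993 0.188 ] w 0.012 psi -87.57 tilt [ 0.0051 -0.0003] F [ 0.3 -0.4 -1. ]
foot top plane tool x at y0,at hole 61.33 61.33 tilt y,z deg [-0.    0.36] ymax 0.0842
mid line [-1.14 -1.05 -1.03 -1.02 -1.05 -1.04 -1.02 -1.07 -1.03 -1.02] yaw deg 0.09
hole px [280.5 112.8] 11.690715789794922 tool [ 0.062   0.0674 -0.0011]
105 [0.71471564 0.20449382 0.10442385] [0.71115401 0.20123505 0.09331755] [0.71795692 0.2078822  0.10777908]
{"dp":[0.078,0.003,-0.004],"angular":[0.000,0.000,-0.001]}
{"dp":[0.078,0.003,-0.004],"angular":[0.000,0.000,-0.001]}
{"dp":[0.078,0.003,-0.004],"angular":[0.000,0.000,-0.001]}
-- speed mm/row 9.3 deg/row 0.1
```

View pics/w9.png

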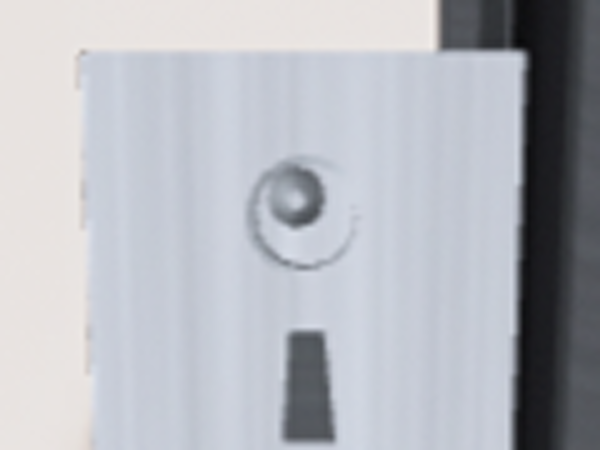

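Call:
arm_command --series '[{"dp": [0,0.012,-0.014],"angular": [0,0,-0.003],"gripper": 0},{"dp": [0,0,0],"angular": [0,0,0],"gripper": 0},{"dp": [0.05,0,0],"angular": [0,0,0],"gripper": 0},{"dp": [0.04,0,0],"angular": [0,0,0],"gripper": 0},{"dp": [0,0,0],"angular": [0,0,0],"gripper": 0},{"dp": [0,0,0],"angular": [0,0,0],"gripper": 0},{"dp": [0,0,0],"angular": [0,0,0],"gripper": 0},{"dp": [0,0,0],"angular": [0,0,0],"gripper": 0}]'

```text
clock: 19.6
position: [0.6474, 0.2012, 0.1759]
ee_rot: [0.51, 0.489, 0.511, -0.49]
contact_force: [0.6, 0.1, -2.6]
width: 0.0127
```

Run:
```python
from h import *
tool();s,g,P=wrist()
plan([((.6472,.2007,.159),-87.6,3)])
```

```text
[0.6474 0.2012 0.1759] w 0.0127 psi -87.57 tilt [-0.0007 -0.0007] F [ 0.6  0.1 -2.6]
{"dp":[0.047,-0.001,0.001],"angular":[0.000,0.000,0.000]}
{"dp":[0.047,-0.001,0.001],"angular":[0.000,0.000,0.000]}
{"dp":[0.047,-0.001,0.001],"angular":[0.000,0.000,0.000]}
-- speed mm/row 5.6 deg/row 0.0
```

Call:
arm_command --series '[{"dp": [0.05,-0.002,0.002],"angular": [0,0,0],"gripper": 0},{"dp": [0.05,0,0],"angular": [0,0,0],"gripper": 0},{"dp": [0.04,0,0],"angular": [0,0,0],"gripper": 0},{"dp": [0.02,0,0],"angular": [0,0,0],"gripper": 0},{"dp": [0.02,0,0],"angular": [0,0,0],"gripper": 0},{"dp": [0.02,0,0],"angular": [0,0,0],"gripper": 0},{"dp": [0,0,0],"angular": [0,0,0],"gripper": 0},{"dp": [0,0,0],"angular": [0,0,0],"gripper": 0}]'

```text
clock: 20.65
position: [0.6475, 0.2012, 0.1588]
ee_rot: [0.512, 0.491, 0.509, -0.488]
contact_force: [-0.5, 0.5, -1.7]
width: 0.0119
```

Run:
```python
from h import *
tool();s,g,P=wrist();np.savez('w10.npz',P=P,I=g['image']);foot(P,s,0)
cv2.imwrite('pics/w10.png',cv2.resize(g['image'][70:160,220:340],None,fx=5,fy=5,interpolation=cv2.INTER_CUBIC))
```

```text
[0.6475 0.2012 0.1588] w 0.0119 psi -87.55 tilt [0.0059 0.0002] F [-0.5  0.5 -1.7]
foot top plane tool x at y0,at hole 61.28 61.39 tilt y,z deg [0.09 0.24] ymax 0.0945
mid line [4.48 4.6  4.41 4.34 4.52 4.53 4.35 4.47 4.54 4.41] yaw deg -0.06
hole px [280.5 112.9] 11.530864715576172 tool [ 0.062   0.0674 -0.0011]
```

View pics/w10.png

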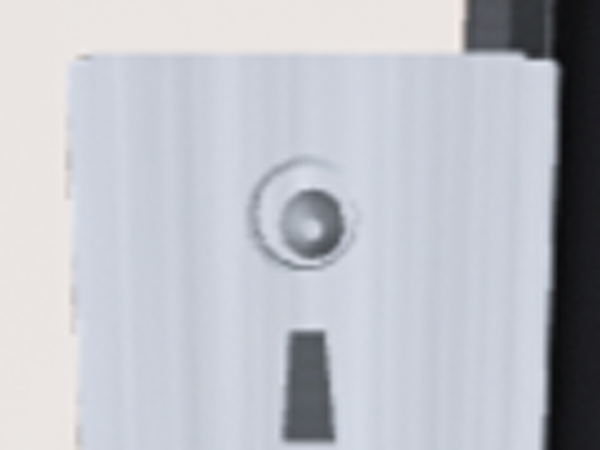

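Call:
arm_command --series '[{"dp": [0.015,0,0],"angular": [0,0,-0.003],"gripper": 0},{"dp": [0.015,0,0],"angular": [0,0,0],"gripper": 0},{"dp": [0.015,0,0],"angular": [0,0,0],"gripper": 0},{"dp": [0.015,0,0],"angular": [0,0,0],"gripper": 0},{"dp": [0,0,0],"angular": [0,0,0],"gripper": 50},{"dp": [0,0,0],"angular": [0,0,0],"gripper": 50},{"dp": [0,0,0],"angular": [0,0,0],"gripper": 50},{"dp": [-0.1,0,0],"angular": [0,0,0],"gripper": 50}]'

```text
clock: 21.7
position: [0.6474, 0.2013, 0.1691]
ee_rot: [0.511, 0.49, 0.51, -0.489]
contact_force: [0.2, -0.3, -0.1]
width: 0.0498
```

Run:
```python
from h import *
tool()
cl=[]
for n in ['scene','side']:
    g=get_image(n);P=cloud(g);np.savez(f'{n}1.npz',P=P,I=g['image'])
    if n=='scene':
      pan(P,.37,.32,z0=.027);pan(P,.42,.43,z0=.027)
    guard(P,.6467,.2017,z0=.18,z1=.20)
```

```text
[0.6474 0.2013 0.1691] w 0.0498 psi -87.53 tilt [0.0019 0.    ] F [ 0.2 -0.3 -0.1]
handle pt [372.2 325.1] yaw -15.1 size [ 93.7 121.5] n 218 zmed 0.0331
handle pt [468.3 391.2] yaw 88.47 size [102.5  80.2] n 234 zmed 0.0333
block [662.9 217.9] yaw -88.79 size [21.4 45.1] n 80 z 0.1882
block [636.8 198.3] yaw 88.12 size [71.4 39.9] n 108 z 0.189
```

Run:
```python
from h import *
P=np.load('w8.npz')['P'].copy()
print(P[290,134],P[200,18])
for (u,v) in [(134,290),(18,200)]:
    c=P[v,u];pan(P,c[0],c[1],r=.075)
plan([((.6474,.2013,.24),-87.6,2),((.36,.325,.2),-87,8)])
```

```text
[0.3725436  0.30913207 0.03533818] [0.4819669  0.43208987 0.03320128]
handle pt [358.4 313.3] yaw -5.27 size [16.4 98.3] n 929 zmed 0.0346
handle pt [486.4 435.5] yaw -9.86 size [ 36.9 123.5] n 1295 zmed 0.0345
{"dp":[-0.284,-0.006,0.001],"angular":[0.000,-0.000,-0.003]}
{"dp":[-0.284,-0.007,0.001],"angular":[0.000,-0.000,-0.003]}
-- speed mm/row 34.1 deg/row 0.2
{"dp":[0.042,-0.294,-0.141],"angular":[-0.001,0.000,0.000]}
{"dp":[0.042,-0.294,-0.142],"angular":[-0.001,0.000,0.000]}
{"dp":[0.042,-0.293,-0.142],"angular":[-0.001,0.000,0.000]}
{"dp":[0.042,-0.293,-0.142],"angular":[-0.001,0.000,0.000]}
{"dp":[0.042,-0.293,-0.143],"angular":[-0.001,0.000,0.000]}
{"dp":[0.042,-0.293,-0.143],"angular":[-0.001,0.000,0.000]}
{"dp":[0.042,-0.293,-0.144],"angular":[-0.001,0.000,0.000]}
{"dp":[0.042,-0.292,-0.144],"angular":[-0.001,0.000,0.000]}
-- speed mm/row 39.4 deg/row 0.1
```

Call:
arm_command --series '[{"dp": [-0.28,0,0],"angular": [0,0,0],"gripper": 50},{"dp": [-0.3,0,0],"angular": [0,0,0],"gripper": 50},{"dp": [0.02,-0.3,-0.13],"angular": [0.011,0,0],"gripper": 50},{"dp": [0.04,-0.3,-0.13],"angular": [0.011,0,0],"gripper": 50},{"dp": [0.04,-0.3,-0.12],"angular": [0.011,0,0],"gripper": 50},{"dp": [0.06,-0.3,-0.11],"angular": [0.011,0,0],"gripper": 50},{"dp": [0.06,-0.3,-0.1],"angular": [0.011,0,0],"gripper": 50},{"dp": [0.06,-0.3,-0.09],"angular": [0.011,0,0],"gripper": 50}]'

```text
clock: 22.8
position: [0.4319, 0.2858, 0.21]
ee_rot: [0.485, 0.522, 0.48, -0.511]
contact_force: [-0.5, -0.3, -0.1]
width: 0.0498
```

Run:
```python
from h import *
tool();plan([((.357,.3137,.10),-95.3,4)])
```

```text
[0.4319 0.2858 0.21  ] w 0.0498 psi -93.91 tilt [0.0174 0.0051] F [-0.5 -0.3 -0.1]
{"dp":[0.227,-0.164,-0.046],"angular":[0.004,-0.001,-0.003]}
{"dp":[0.227,-0.163,-0.045],"angular":[0.004,-0.001,-0.003]}
{"dp":[0.228,-0.162,-0.045],"angular":[0.004,-0.001,-0.003]}
{"dp":[0.229,-0.162,-0.044],"angular":[0.004,-0.001,-0.003]}
-- speed mm/row 34.0 deg/row 0.4
```

Call:
arm_command --series '[{"dp": [0.15,-0.163,-0.046],"angular": [0.004,-0.001,-0.003],"gripper": 50},{"dp": [0.228,-0.163,-0.046],"angular": [0.004,-0.001,-0.003],"gripper": 50},{"dp": [0.228,-0.163,-0.046],"angular": [0.004,-0.001,-0.003],"gripper": 50},{"dp": [0.228,-0.15,-0.046],"angular": [0.004,-0.001,-0.003],"gripper": 50},{"dp": [0,0,0],"angular": [0,0,0],"gripper": 50},{"dp": [0,0,0],"angular": [0,0,0],"gripper": 50},{"dp": [0,0,0],"angular": [0,0,0],"gripper": 50},{"dp": [0,0,0],"angular": [0,0,0],"gripper": 50}]'

```text
clock: 23.8
position: [0.3585, 0.3174, 0.1127]
ee_rot: [0.477, 0.527, 0.476, -0.518]
contact_force: [0.1, -0.4, -0.1]
width: 0.0498
```

Run:
```python
from h import *
tool();s,g,P=wrist();np.savez('w11.npz',P=P,I=g['image']);pan(P,.36,.3137,z1=.038)
plan([((.364,.3130,.007),-95.3,6)])
```

```text
[0.3585 0.3174 0.1127] w 0.0498 psi -95.25 tilt [0.0097 0.0071] F [ 0.1 -0.4 -0.1]
handle pt [357.7 314.1] yaw -4.36 size [16.  98.2] n 3498 zmed 0.0346
{"dp":[0.147,0.007,0.007],"angular":[0.000,-0.001,-0.001]}
{"dp":[0.147,0.007,0.006],"angular":[0.000,-0.001,-0.001]}
{"dp":[0.147,0.007,0.006],"angular":[0.000,-0.001,-0.001]}
{"dp":[0.147,0.007,0.006],"angular":[0.000,-0.001,-0.001]}
{"dp":[0.147,0.008,0.006],"angular":[0.000,-0.001,-0.001]}
{"dp":[0.147,0.008,0.006],"angular":[0.000,-0.001,-0.001]}
-- speed mm/row 17.7 deg/row 0.1
```

Call:
arm_command --series '[{"dp": [0.147,0.007,0.006],"angular": [-0.002,-0.001,-0.001],"gripper": 50},{"dp": [0.147,0.007,0.006],"angular": [-0.002,-0.001,-0.001],"gripper": 50},{"dp": [0.147,0.007,0.006],"angular": [-0.002,-0.001,-0.001],"gripper": 50},{"dp": [0.147,0.007,0.005],"angular": [-0.002,-0.001,-0.001],"gripper": 50},{"dp": [0.14,0.007,0.005],"angular": [-0.002,-0.001,-0.001],"gripper": 50},{"dp": [0.1,0.007,0.005],"angular": [0,-0.001,-0.001],"gripper": 50},{"dp": [0,0,0],"angular": [0,0,0],"gripper": 50},{"dp": [0,0,0],"angular": [0,0,0],"gripper": 50}]'

```text
clock: 24.85
position: [0.3699, 0.315, 0.0142]
ee_rot: [0.481, 0.522, 0.479, -0.516]
contact_force: [-1.5, 0.3, 0.9]
width: 0.0504
```

Run:
```python
from h import *
tool();plan([((.364,.3136,.008),-94.4,1)])
```

```text
[0.3699 0.315  0.0142] w 0.0504 psi -94.47 tilt [0.0083 0.0036] F [-1.5  0.3  0.9]
{"dp":[0.051,-0.049,0.015],"angular":[-0.001,-0.003,-0.005]}
-- speed mm/row 8.7 deg/row 0.5
```

Call:
arm_command --series '[{"dp": [0.05,0,0.016],"angular": [-0.001,-0.003,-0.005],"gripper": 50},{"dp": [0,0,0],"angular": [0,0,0],"gripper": 0},{"dp": [0,0,0],"angular": [0,0,0],"gripper": 0},{"dp": [0,0,0],"angular": [0,0,0],"gripper": 0},{"dp": [0,0,0],"angular": [0,0,0],"gripper": 0},{"dp": [-0.15,0,0],"angular": [0,0,0],"gripper": 0},{"dp": [-0.3,0,0],"angular": [0,0,0],"gripper": 0},{"dp": [-0.3,0,0],"angular": [0,0,0],"gripper": 0}]'

```text
clock: 25.85
position: [0.3668, 0.3114, 0.0974]
ee_rot: [-0.48, -0.515, -0.481, 0.522]
contact_force: [1.2, 0.2, -2.7]
width: 0.0141
```

Run:
```python
from h import *
tool();plan([((.400,-.011,.06),-87.6,8)])
```

```text
[0.3668 0.3114 0.0974] w 0.0141 psi -94.38 tilt [-0.0084 -0.0052] F [ 1.2  0.2 -2.7]
{"dp":[0.040,0.061,0.332],"angular":[-0.009,0.000,0.001]}
{"dp":[0.040,0.056,0.333],"angular":[-0.009,0.000,0.001]}
{"dp":[0.040,0.051,0.334],"angular":[-0.009,0.000,0.001]}
{"dp":[0.040,0.046,0.334],"angular":[-0.009,0.000,0.001]}
{"dp":[0.040,0.041,0.335],"angular":[-0.009,0.000,0.001]}
{"dp":[0.040,0.036,0.336],"angular":[-0.009,0.000,0.001]}
{"dp":[0.039,0.031,0.336],"angular":[-0.009,0.000,0.001]}
{"dp":[0.039,0.026,0.337],"angular":[-0.009,0.000,0.001]}
-- speed mm/row 40.8 deg/row 0.9
```

Call:
arm_command --series '[{"dp": [0.01,0.05,0.33],"angular": [-0.009,0,0.001],"gripper": 0},{"dp": [0.02,0.05,0.33],"angular": [-0.009,0,0.001],"gripper": 0},{"dp": [0.03,0.05,0.33],"angular": [-0.009,0,0.001],"gripper": 0},{"dp": [0.04,0.045,0.33],"angular": [-0.009,0,0.001],"gripper": 0},{"dp": [0.04,0.04,0.33],"angular": [-0.009,0,0.001],"gripper": 0},{"dp": [0.04,0.035,0.33],"angular": [-0.009,0,0.001],"gripper": 0},{"dp": [0.04,0.03,0.33],"angular": [-0.009,0,0.001],"gripper": 0},{"dp": [0.04,0.025,0.3],"angular": [-0.009,0,0.001],"gripper": 0}]'

```text
clock: 26.85
position: [0.3986, -0.0076, 0.0673]
ee_rot: [0.514, 0.49, 0.51, -0.486]
contact_force: [0.9, -0.1, -1.9]
width: 0.0139
```

Call:
arm_command --series '[{"dp": [0,0,0],"angular": [0,0,0],"gripper": 0},{"dp": [0,0,0],"angular": [0,0,0],"gripper": 0},{"dp": [0,0,0],"angular": [0,0,0],"gripper": 0},{"dp": [0,0,0],"angular": [0,0,0],"gripper": 0},{"dp": [0,0,0],"angular": [0,0,0],"gripper": 0},{"dp": [0,0,0],"angular": [0,0,0],"gripper": 0},{"dp": [0,0,0],"angular": [0,0,0],"gripper": 0},{"dp": [0,0,0],"angular": [0,0,0],"gripper": 0}]'

```text
clock: 27.85
position: [0.3971, -0.0061, 0.0667]
ee_rot: [0.513, 0.49, 0.511, -0.486]
contact_force: [-1.6, 1.0, -2.1]
width: 0.0141
```

Run:
```python
from h import *
tool();s,g,P=wrist();np.savez('w12.npz',P=P,I=g['image']);held(P,s)
T=toolcloud(P,s).reshape(-1,3);q=T[(abs(T[:,2])<.047)&(abs(T[:,2])>.02)&(T[:,0]<-.008)&(T[:,0]>-.03)&(T[:,1]>.02)&(T[:,1]<.14)];h,e=np.histogram(q[:,1],60);print(np.round(e[:-1][h>5][:4],4),len(q))
```

```text
[ 0.3971 -0.0061  0.0667] w 0.0141 psi -87.28 tilt [0.0053 0.0013] F [-1.6  1.  -2.1]
rim edges L [-48.2 -48.3 -48.4 -48.3 -48.2 -48.5 -48.3 -48.3 -48.4 -48.  -48.4 -48.1] R [48.3 48.2 48.4 48.3 48.  48.2 48.  48.4 48.3 48.5 48.3 48.1] y [ 62.  66.  70.  74.  78.  82.  86.  90.  94.  98. 102. 106.]
pitch slope dx/dy deg 0.18417588134331453 roll 0.06172907232788009 rimtop tool x at y=0 & center -15.768584350971208 -15.47928055662771 back edge y 0.050013977633761496 n 6903
[0.0399 0.0411 0.0422 0.0433] 15596
```

Run:
```python
from h import *
plan([((.405,-.0112,.037),-87.6,2)])
```

```text
{"dp":[0.124,0.031,0.023],"angular":[0.002,-0.000,-0.002]}
{"dp":[0.124,0.032,0.022],"angular":[0.002,-0.000,-0.002]}
-- speed mm/row 15.5 deg/row 0.2
```

Call:
arm_command --series '[{"dp": [0.08,0.02,0.023],"angular": [0.002,0,-0.002],"gripper": 0},{"dp": [0.08,0.02,0.022],"angular": [0.002,0,-0.002],"gripper": 0},{"dp": [0.08,0.02,0],"angular": [0,0,0],"gripper": 0},{"dp": [0,0,0],"angular": [0,0,0],"gripper": 0},{"dp": [0,0,0],"angular": [0,0,0],"gripper": 0},{"dp": [0,0,0],"angular": [0,0,0],"gripper": 0},{"dp": [0,0,0],"angular": [0,0,0],"gripper": 0},{"dp": [0,0,0],"angular": [0,0,0],"gripper": 0}]'

```text
clock: 28.9
position: [0.4053, -0.0118, 0.0356]
ee_rot: [0.509, 0.49, 0.511, -0.49]
contact_force: [-0.8, -0.3, -2.1]
width: 0.0141
```

Run:
```python
from h import *
tool();x=get_state()['position'][0];print(-.0034+(x-.592)*.0419)
plan([((.440,-.0098,.037),-87.6,3)])
```

```text
[ 0.4053 -0.0118  0.0356] w 0.0141 psi -87.7 tilt [-0.0016  0.0011] F [-0.8 -0.3 -2.1]
-0.011222050338588146
{"dp":[-0.004,0.096,-0.002],"angular":[-0.000,-0.000,0.000]}
{"dp":[-0.004,0.096,-0.002],"angular":[-0.000,-0.000,0.000]}
{"dp":[-0.004,0.096,-0.002],"angular":[-0.000,-0.000,0.000]}
-- speed mm/row 11.6 deg/row 0.1
```

Call:
arm_command --series '[{"dp": [-0.01,0.05,-0.003],"angular": [0,0,0],"gripper": 0},{"dp": [-0.003,0.1,-0.003],"angular": [0,0,0],"gripper": 0},{"dp": [0,0.12,0],"angular": [0,0,0],"gripper": 0},{"dp": [0,0.12,0],"angular": [0,0,0],"gripper": 0},{"dp": [0,0.12,0],"angular": [0,0,0],"gripper": 0},{"dp": [0,0.12,0],"angular": [0,0,0],"gripper": 0},{"dp": [0,0.12,0],"angular": [0,0,0],"gripper": 0},{"dp": [0,0.12,0],"angular": [0,0,0],"gripper": 0}]'

```text
clock: 29.9
position: [0.5178, -0.0066, 0.0372]
ee_rot: [0.51, 0.49, 0.51, -0.49]
contact_force: [-0.7, -0.5, -1.9]
width: 0.014
```

Run:
```python
from h import *
tool();x=get_state()['position'][0];print(-.0034+(x-.592)*.0419)
```

```text
[ 0.5178 -0.0066  0.0372] w 0.014 psi -87.7 tilt [0.     0.0009] F [-0.7 -0.5 -1.9]
-0.006508630829702287
```

Call:
arm_command --series '[{"dp": [0,0.1,0],"angular": [0,0,0],"gripper": 0},{"dp": [0,0.1,0],"angular": [0,0,0],"gripper": 0},{"dp": [0,0.05,0],"angular": [0,0,0],"gripper": 0},{"dp": [0,0.03,0],"angular": [0,0,0],"gripper": 0},{"dp": [0,0.03,0],"angular": [0,0,0],"gripper": 0},{"dp": [0,0.03,0],"angular": [0,0,0],"gripper": 0},{"dp": [0,0.03,0],"angular": [0,0,0],"gripper": 0},{"dp": [0,0.03,0],"angular": [0,0,0],"gripper": 0}]'

```text
clock: 30.9
position: [0.5532, -0.0052, 0.0364]
ee_rot: [0.503, 0.481, 0.518, -0.497]
contact_force: [-9.0, -0.8, 7.7]
width: 0.014
```

Run:
```python
from h import *
tool();s,g,P=wrist();T=toolcloud(P,s).reshape(-1,3);q=T[(abs(T[:,2])<.047)&(abs(T[:,2])>.02)&(T[:,0]<-.008)&(T[:,0]>-.03)&(T[:,1]>.02)&(T[:,1]<.14)];h,e=np.histogram(q[:,1],60);print(np.round(e[:-1][h>5][:4],4),len(q))
```

```text
[ 0.5532 -0.0052  0.0364] w 0.014 psi -87.51 tilt [-0.0303 -0.0007] F [-9.  -0.8  7.7]
[0.02   0.0206 0.0211 0.0217] 7090
```

Call:
arm_command --series '[{"dp": [0,0,0],"angular": [0,0,0],"gripper": 50},{"dp": [0,0,0],"angular": [0,0,0],"gripper": 50},{"dp": [0,0,0],"angular": [0,0,0],"gripper": 50},{"dp": [-0.2,-0.01,0],"angular": [0,0,0],"gripper": 50},{"dp": [-0.4,0,0],"angular": [0,0,0],"gripper": 50},{"dp": [-0.45,0,0],"angular": [0,0,-0.02],"gripper": 50},{"dp": [-0.3,0,0],"angular": [0,0,0],"gripper": 50},{"dp": [0,0,0],"angular": [0,0,0],"gripper": 50}]'

```text
clock: 31.95
position: [0.5605, -0.0049, 0.2039]
ee_rot: [0.496, 0.475, 0.525, -0.503]
contact_force: [0.1, -0.3, -1.3]
width: 0.0498
```

Run:
```python
from h import *
tool();g=get_image('side');P=cloud(g)
q=P.reshape(-1,3);q=q[np.isfinite(q[:,0])];m=(q[:,2]>.027)&(q[:,2]<.038)&(q[:,0]>.4)&(q[:,0]<.56)&(q[:,1]>.36)&(q[:,1]<.5);q=q[m]
c,sz,a=cv2.minAreaRect((q[:,:2]*1000).astype(np.float32));print(c,sz,a,len(q),np.cov(q[:,:2].T)[0,1]/np.var(q[:,0]))
plan([((.46,.42,.19),-99,10)])
```

```text
[ 0.5605 -0.0049  0.2039] w 0.0498 psi -87.54 tilt [-0.0568 -0.0017] F [ 0.1 -0.3 -1.3]
(490.75103759765625, 427.30029296875) (124.71546936035156, 89.37598419189453) 13.265854835510254 96 0.023386687156006558
{"dp":[0.015,-0.067,-0.357],"angular":[0.013,0.000,0.004]}
{"dp":[0.014,-0.074,-0.356],"angular":[0.013,0.000,0.004]}
{"dp":[0.014,-0.081,-0.354],"angular":[0.013,0.000,0.004]}
{"dp":[0.014,-0.088,-0.353],"angular":[0.013,0.000,0.004]}
{"dp":[0.013,-0.095,-0.351],"angular":[0.013,0.000,0.004]}
{"dp":[0.013,-0.102,-0.349],"angular":[0.013,0.000,0.004]}
{"dp":[0.013,-0.110,-0.347],"angular":[0.013,0.000,0.004]}
{"dp":[0.012,-0.116,-0.344],"angular":[0.013,0.000,0.004]}
{"dp":[0.011,-0.123,-0.342],"angular":[0.013,0.000,0.004]}
{"dp":[0.011,-0.130,-0.339],"angular":[0.013,0.000,0.004]}
-- speed mm/row 43.6 deg/row 1.2
```

Call:
arm_command --series '[{"dp": [0.01,-0.1,-0.34],"angular": [0.013,0,0.006],"gripper": 50},{"dp": [0.01,-0.1,-0.34],"angular": [0.013,0,0.006],"gripper": 50},{"dp": [0.01,-0.1,-0.34],"angular": [0.013,0,0.006],"gripper": 50},{"dp": [0.01,-0.1,-0.34],"angular": [0.013,0,0.006],"gripper": 50},{"dp": [0.01,-0.1,-0.34],"angular": [0.013,0,0.006],"gripper": 50},{"dp": [0.01,-0.1,-0.34],"angular": [0.013,0,0.006],"gripper": 50},{"dp": [0.01,-0.1,-0.34],"angular": [0.013,0,0.003],"gripper": 50},{"dp": [0.01,-0.1,-0.34],"angular": [0.013,0,0],"gripper": 50}]'

```text
clock: 33.0
position: [0.4652, 0.3292, 0.1799]
ee_rot: [-0.464, -0.525, -0.468, 0.539]
contact_force: [0.2, 0.0, 0.1]
width: 0.0504
```

Call:
arm_command --series '[{"dp": [0.01,-0.1,-0.34],"angular": [0.013,0,0],"gripper": 50},{"dp": [0.01,-0.1,-0.3],"angular": [0.013,0,0],"gripper": 50},{"dp": [0,0,0],"angular": [0,0,0],"gripper": 50},{"dp": [0,0,0],"angular": [0,0,0],"gripper": 50},{"dp": [0,0,0],"angular": [0,0,0],"gripper": 50},{"dp": [0,0,0],"angular": [0,0,0],"gripper": 50},{"dp": [0,0,0],"angular": [0,0,0],"gripper": 50},{"dp": [0,0,0],"angular": [0,0,0],"gripper": 50}]'

```text
clock: 34.0
position: [0.4478, 0.4078, 0.1681]
ee_rot: [-0.452, -0.529, -0.457, 0.554]
contact_force: [-0.2, -0.2, -0.2]
width: 0.0499
```

Run:
```python
from h import *
tool();s,g,P=wrist();np.savez('w13.npz',P=P,I=g['image']);cv2.imwrite('pics/w13.png',g['image'])
pan(P,.475,.433,z1=.038);pan(P,.475,.433,r=.07,z1=.038)
```

```text
[0.4478 0.4078 0.1681] w 0.0499 psi -99.97 tilt [-0.0308 -0.0178] F [-0.2 -0.2 -0.2]
handle pt [471.9 438. ] yaw 5.56 size [99.3 16.4] n 2617 zmed 0.0347
handle pt [471.9 438. ] yaw 5.56 size [99.3 16.4] n 2617 zmed 0.0347
```

View pics/w13.png

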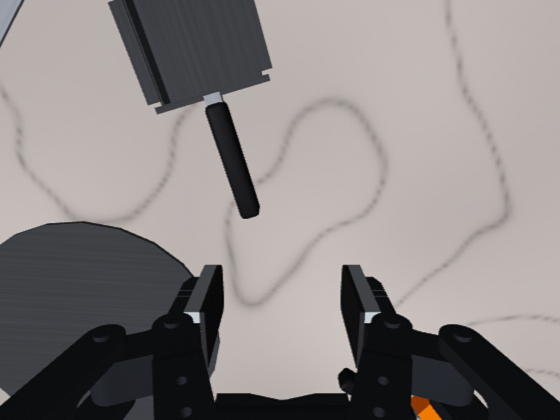

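The wrist image shows black pan A at (190,50), with its handle from (215,105) to (250,210). It's not the orange decoy, which is at (425,408).

Run:
```python
from h import *
plan([((.481,.4389,.06),-84.4,6)])
```

```text
{"dp":[0.148,0.042,-0.054],"angular":[-0.029,0.002,0.003]}
{"dp":[0.148,0.044,-0.052],"angular":[-0.029,0.002,0.003]}
{"dp":[0.149,0.045,-0.049],"angular":[-0.029,0.002,0.003]}
{"dp":[0.149,0.047,-0.047],"angular":[-0.029,0.002,0.003]}
{"dp":[0.149,0.048,-0.044],"angular":[-0.029,0.002,0.003]}
{"dp":[0.150,0.049,-0.041],"angular":[-0.029,0.002,0.003]}
-- speed mm/row 19.6 deg/row 2.6
```

Call:
arm_command --series '[{"dp": [0.148,0.043,-0.05],"angular": [-0.029,0.002,0.003],"gripper": 50},{"dp": [0.148,0.045,-0.05],"angular": [-0.029,0.002,0.003],"gripper": 50},{"dp": [0.148,0.045,-0.049],"angular": [-0.029,0.002,0.003],"gripper": 50},{"dp": [0.149,0.047,-0.047],"angular": [-0.029,0.002,0.003],"gripper": 50},{"dp": [0.149,0.048,-0.044],"angular": [-0.029,0.002,0.003],"gripper": 50},{"dp": [0.15,0.049,-0.041],"angular": [-0.029,0.002,0.003],"gripper": 50},{"dp": [0,0,0],"angular": [0,0,0],"gripper": 50},{"dp": [0,0,0],"angular": [0,0,0],"gripper": 50}]'

```text
clock: 35.05
position: [0.4838, 0.4399, 0.0599]
ee_rot: [0.526, 0.474, 0.526, -0.471]
contact_force: [0.4, 0.2, 0.5]
width: 0.0499
```

Run:
```python
from h import *
tool();s,g,P=wrist();pan(P,.475,.437,z1=.038)
plan([((.481,.4389,.0085),-84.4,4)])
```

```text
[0.4838 0.4399 0.0599] w 0.0499 psi -83.91 tilt [0.0031 0.0035] F [0.4 0.2 0.5]
handle pt [472.1 437.8] yaw 5.59 size [98.7 15.9] n 5194 zmed 0.0346
{"dp":[0.107,-0.006,0.002],"angular":[0.001,-0.001,-0.001]}
{"dp":[0.107,-0.006,0.002],"angular":[0.001,-0.001,-0.001]}
{"dp":[0.107,-0.006,0.001],"angular":[0.001,-0.001,-0.001]}
{"dp":[0.107,-0.006,0.001],"angular":[0.001,-0.001,-0.001]}
-- speed mm/row 12.9 deg/row 0.1
```

Call:
arm_command --series '[{"dp": [0.1,-0.006,0.002],"angular": [0.001,-0.001,-0.001],"gripper": 50},{"dp": [0.107,-0.006,0.002],"angular": [0.001,-0.001,-0.001],"gripper": 50},{"dp": [0.107,-0.006,0.001],"angular": [0.001,-0.001,-0.001],"gripper": 50},{"dp": [0.107,-0.006,0.001],"angular": [0.001,-0.001,-0.001],"gripper": 50},{"dp": [0,0,0],"angular": [0,0,0],"gripper": 0},{"dp": [0,0,0],"angular": [0,0,0],"gripper": 0},{"dp": [0,0,0],"angular": [0,0,0],"gripper": 0},{"dp": [0,0,0],"angular": [0,0,0],"gripper": 0}]'

```text
clock: 36.1
position: [0.4808, 0.4386, 0.0072]
ee_rot: [0.524, 0.473, 0.524, -0.476]
contact_force: [0.4, -0.5, -1.9]
width: 0.0139
```

Run:
```python
from h import *
tool();p=get_state()['position']
plan([((p[0]-.04,p[1]-.02,.10),-84.4,3),((.395,.0965,.065),-87.6,9)])
```

```text
[0.4808 0.4386 0.0072] w 0.0139 psi -84.34 tilt [-0.0022 -0.0034] F [ 0.4 -0.5 -1.9]
{"dp":[-0.257,-0.117,0.045],"angular":[0.000,0.001,0.001]}
{"dp":[-0.258,-0.116,0.045],"angular":[0.000,0.001,0.001]}
{"dp":[-0.258,-0.116,0.045],"angular":[0.000,0.001,0.001]}
-- speed mm/row 34.3 deg/row 0.1
{"dp":[0.032,-0.071,0.293],"angular":[0.004,0.000,0.000]}
{"dp":[0.032,-0.070,0.293],"angular":[0.004,0.000,0.000]}
{"dp":[0.032,-0.068,0.294],"angular":[0.004,0.000,0.000]}
{"dp":[0.032,-0.066,0.294],"angular":[0.004,0.000,0.000]}
{"dp":[0.032,-0.064,0.294],"angular":[0.004,0.000,0.000]}
{"dp":[0.032,-0.062,0.295],"angular":[0.004,0.000,0.000]}
{"dp":[0.032,-0.060,0.295],"angular":[0.004,0.000,0.000]}
{"dp":[0.032,-0.059,0.296],"angular":[0.004,0.000,0.000]}
{"dp":[0.032,-0.057,0.296],"angular":[0.004,0.000,0.000]}
-- speed mm/row 36.4 deg/row 0.4
```

Call:
arm_command --series '[{"dp": [-0.15,0,0],"angular": [0,0,0],"gripper": 0},{"dp": [-0.3,-0.15,0.05],"angular": [0,0,0],"gripper": 0},{"dp": [-0.3,-0.25,0.1],"angular": [0,0,0],"gripper": 0},{"dp": [0,-0.2,0.25],"angular": [0.004,0,0],"gripper": 0},{"dp": [0,-0.1,0.3],"angular": [0.004,0,0],"gripper": 0},{"dp": [0,-0.05,0.3],"angular": [0.004,0,0],"gripper": 0},{"dp": [0.03,-0.05,0.3],"angular": [0.004,0,0],"gripper": 0},{"dp": [0.03,-0.05,0.3],"angular": [0.004,0,0],"gripper": 0}]'

```text
clock: 37.1
position: [0.3967, 0.2371, 0.102]
ee_rot: [0.519, 0.486, 0.516, -0.478]
contact_force: [0.1, 0.5, -2.0]
width: 0.0141
```

Run:
```python
from h import *
tool()
plan([((.395,.0965,.06),-87.6,5)])
```

```text
[0.3967 0.2371 0.102 ] w 0.0141 psi -85.92 tilt [0.0103 0.0047] F [ 0.1  0.5 -2. ]
{"dp":[0.069,-0.020,0.234],"angular":[0.004,-0.001,-0.001]}
{"dp":[0.069,-0.019,0.234],"angular":[0.004,-0.001,-0.001]}
{"dp":[0.069,-0.017,0.234],"angular":[0.004,-0.001,-0.001]}
{"dp":[0.070,-0.016,0.234],"angular":[0.004,-0.001,-0.001]}
{"dp":[0.070,-0.014,0.234],"angular":[0.004,-0.001,-0.001]}
-- speed mm/row 29.4 deg/row 0.4
```

Call:
arm_command --series '[{"dp": [0.06,-0.02,0.234],"angular": [0.004,-0.001,-0.001],"gripper": 0},{"dp": [0.07,-0.018,0.234],"angular": [0.004,-0.001,-0.001],"gripper": 0},{"dp": [0.07,-0.017,0.234],"angular": [0.004,-0.001,-0.001],"gripper": 0},{"dp": [0.07,-0.016,0.234],"angular": [0.004,-0.001,-0.001],"gripper": 0},{"dp": [0.07,-0.014,0.22],"angular": [0.004,-0.001,-0.001],"gripper": 0},{"dp": [0,0,0],"angular": [0,0,0],"gripper": 0},{"dp": [0,0,0],"angular": [0,0,0],"gripper": 0},{"dp": [0,0,0],"angular": [0,0,0],"gripper": 0}]'

```text
clock: 38.1
position: [0.3981, 0.0936, 0.0688]
ee_rot: [0.514, 0.495, 0.504, -0.487]
contact_force: [-1.3, -0.4, -1.8]
width: 0.0143
```

Run:
```python
from h import *
tool();s,g,P=wrist();np.savez('w14.npz',P=P,I=g['image']);held(P,s)
T=toolcloud(P,s).reshape(-1,3);q=T[(abs(T[:,2])<.047)&(abs(T[:,2])>.02)&(T[:,0]<-.008)&(T[:,0]>-.03)&(T[:,1]>.02)&(T[:,1]<.14)];h,e=np.histogram(q[:,1],60);print(np.round(e[:-1][h>5][:4],4),len(q))
plan([((.405,.0970,.037),-87.6,2)])
```

```text
[0.3981 0.0936 0.0688] w 0.0143 psi -87.92 tilt [ 0.0179 -0.0009] F [-1.3 -0.4 -1.8]
rim edges L [-48.4 -48.7 -48.7 -48.5 -48.4 -48.6 -48.6 -48.7 -48.7 -48.8 -48.7 -48.5] R [47.9 48.  47.8 47.9 47.9 47.9 48.1 47.8 47.9 47.9 47.9 47.9] y [ 62.  66.  70.  74.  78.  82.  86.  90.  94.  98. 102. 106.]
pitch slope dx/dy deg -0.03597465085784182 roll 0.15094781744075228 rimtop tool x at y=0 & center -18.18399976401471 -18.240508620865736 back edge y 0.05258483870035826 n 6822
[0.0441 0.0452 0.0462 0.0473] 16248
{"dp":[0.133,0.026,-0.013],"angular":[-0.002,0.001,-0.006]}
{"dp":[0.133,0.028,-0.013],"angular":[-0.002,0.001,-0.006]}
-- speed mm/row 16.3 deg/row 0.5
```

Run:
```python
from h import *
for f in ['w14','w13','w8']:
    P=np.load(f+'.npz')['P'].reshape(-1,3);P=P[np.isfinite(P[:,0])]
    r=P[(P[:,2]>.053)&(P[:,2]<.068)&(P[:,0]>.55)&(P[:,0]<.605)&(P[:,1]>.02)&(P[:,1]<.18)]
    for x in np.arange(.56,.605,.005):
        k=r[abs(r[:,0]-x)<.0025]
        a=k[k[:,1]<.1];b=k[k[:,1]>.11]
        print(f,round(x,3),len(a),len(b),np.round([a[:,1].max() if len(a) else 0,b[:,1].min() if len(b) else 0],4),'pred centre',round(.1045+(x-.5875)*.0419,4))
```

```text
w14 0.56 0 0 [0 0] pred centre 0.1033
w14 0.565 0 0 [0 0] pred centre 0.1036
w14 0.57 0 0 [0 0] pred centre 0.1038
w14 0.575 0 0 [0 0] pred centre 0.104
w14 0.58 0 0 [0 0] pred centre 0.1042
w14 0.585 0 0 [0 0] pred centre 0.1044
w14 0.59 0 0 [0 0] pred centre 0.1046
w14 0.595 0 0 [0 0] pred centre 0.1048
w14 0.6 0 0 [0 0] pred centre 0.105
w13 0.56 0 0 [0 0] pred centre 0.1033
w13 0.565 0 0 [0 0] pred centre 0.1036
w13 0.57 0 0 [0 0] pred centre 0.1038
w13 0.575 0 0 [0 0] pred centre 0.104
w13 0.58 0 0 [0 0] pred centre 0.1042
w13 0.585 0 0 [0 0] pred centre 0.1044
w13 0.59 0 0 [0 0] pred centre 0.1046
w13 0.595 0 0 [0 0] pred centre 0.1048
w13 0.6 0 0 [0 0] pred centre 0.105
w8 0.56 0 0 [0 0] pred centre 0.1033
w8 0.565 0 0 [0 0] pred centre 0.1036
w8 0.57 124 0 [0.0617 0.    ] pred centre 0.1038
w8 0.575 133 0 [0.0621 0.    ] pred centre 0.104
w8 0.58 133 0 [0.0621 0.    ] pred centre 0.1042
w8 0.585 131 2 [0.0624 0.1457] pred centre 0.1044
w8 0.59 132 10 [0.0626 0.1458] pred centre 0.1046
w8 0.595 132 4 [0.0631 0.1459] pred centre 0.1048
w8 0.6 135 0 [0.0631 0.    ] pred centre 0.105
```

Call:
arm_command --series '[{"dp": [0.095,0.018,-0.01],"angular": [-0.002,0.001,-0.006],"gripper": 0},{"dp": [0.095,0.018,-0.01],"angular": [-0.002,0.001,-0.006],"gripper": 0},{"dp": [0.09,0.018,0],"angular": [0,0,0],"gripper": 0},{"dp": [0,0,0],"angular": [0,0,0],"gripper": 0},{"dp": [0,0,0],"angular": [0,0,0],"gripper": 0},{"dp": [0,0,0],"angular": [0,0,0],"gripper": 0},{"dp": [0,0,0],"angular": [0,0,0],"gripper": 0},{"dp": [0,0,0],"angular": [0,0,0],"gripper": 0}]'

```text
clock: 39.15
position: [0.4055, 0.0977, 0.0327]
ee_rot: [0.51, 0.488, 0.512, -0.489]
contact_force: [-0.0, -0.0, -1.6]
width: 0.0141
```

Run:
```python
from h import *
tool();x=get_state()['position'][0];print(.1039+(x-.59)*.0419)
plan([((.425,.0970,.0345),-87.6,2)])
```

```text
[0.4055 0.0977 0.0327] w 0.0141 psi -87.4 tilt [-0.0024  0.0018] F [-0.  -0.  -1.6]
0.09617040984990723
{"dp":[-0.008,0.081,0.007],"angular":[0.001,-0.001,0.001]}
{"dp":[-0.008,0.081,0.007],"angular":[0.001,-0.001,0.001]}
-- speed mm/row 9.8 deg/row 0.1
```

Call:
arm_command --series '[{"dp": [-0.01,0.04,0.008],"angular": [0.001,-0.001,0.001],"gripper": 0},{"dp": [-0.008,0.04,0.007],"angular": [0.001,-0.001,0.001],"gripper": 0},{"dp": [0,0,0],"angular": [0,0,0],"gripper": 0},{"dp": [0,0,0],"angular": [0,0,0],"gripper": 0},{"dp": [0,0,0],"angular": [0,0,0],"gripper": 0},{"dp": [0,0,0],"angular": [0,0,0],"gripper": 0},{"dp": [0,0,0],"angular": [0,0,0],"gripper": 0},{"dp": [0,0,0],"angular": [0,0,0],"gripper": 0}]'

```text
clock: 40.15
position: [0.4159, 0.0962, 0.0353]
ee_rot: [0.511, 0.489, 0.51, -0.489]
contact_force: [0.8, -0.4, -1.5]
width: 0.0142
```

Run:
```python
from h import *
tool();x=get_state()['position'][0];print(.1039+(x-.59)*.0419)
```

```text
[0.4159 0.0962 0.0353] w 0.0142 psi -87.59 tilt [ 0.0016 -0.0014] F [ 0.8 -0.4 -1.5]
0.09660684577971225
```

Aligned; sliding in.

Call:
arm_command --series '[{"dp": [0.003,0.08,-0.003],"angular": [0,0,0],"gripper": 0},{"dp": [0.002,0.12,0],"angular": [0,0,0],"gripper": 0},{"dp": [0,0.12,0],"angular": [0,0,0],"gripper": 0},{"dp": [0,0.12,0],"angular": [0,0,0],"gripper": 0},{"dp": [0,0.12,0],"angular": [0,0,0],"gripper": 0},{"dp": [0,0.12,0],"angular": [0,0,0],"gripper": 0},{"dp": [0,0.12,0],"angular": [0,0,0],"gripper": 0},{"dp": [0,0.06,0],"angular": [0,0,0],"gripper": 0}]'

```text
clock: 41.15
position: [0.528, 0.1013, 0.0346]
ee_rot: [0.512, 0.49, 0.509, -0.489]
contact_force: [0.2, -0.2, -1.2]
width: 0.0143
```

Run:
```python
from h import *
tool();x=get_state()['position'][0];print(.1039+(x-.59)*.0419)
```

```text
[0.528  0.1013 0.0346] w 0.0143 psi -87.6 tilt [ 0.0036 -0.0013] F [ 0.2 -0.2 -1.2]
0.10130268546406515
```

Call:
arm_command --series '[{"dp": [0,0.06,0],"angular": [0,0,0],"gripper": 0},{"dp": [0,0.04,0],"angular": [0,0,0],"gripper": 0},{"dp": [0,0.03,0],"angular": [0,0,0],"gripper": 0},{"dp": [0,0.03,0],"angular": [0,0,0],"gripper": 0},{"dp": [0,0.03,0],"angular": [0,0,0],"gripper": 0},{"dp": [0,0.03,0],"angular": [0,0,0],"gripper": 0},{"dp": [0,0.03,0],"angular": [0,0,0],"gripper": 0},{"dp": [0,0.03,0],"angular": [0,0,0],"gripper": 0}]'

```text
clock: 42.15
position: [0.5445, 0.102, 0.0336]
ee_rot: [0.503, 0.48, 0.518, -0.498]
contact_force: [-10.1, -1.5, 9.0]
width: 0.0141
```

Run:
```python
from h import *
tool()
```

```text
[0.5445 0.102  0.0336] w 0.0141 psi -87.55 tilt [-0.0317 -0.0037] F [-10.1  -1.5   9. ]
```

Call:
arm_command --series '[{"dp": [0,0,0],"angular": [0,0,0],"gripper": 50},{"dp": [0,0,0],"angular": [0,0,0],"gripper": 50},{"dp": [0,0,0],"angular": [0,0,0],"gripper": 50},{"dp": [-0.2,-0.01,0],"angular": [0,0,0.01],"gripper": 50},{"dp": [-0.45,-0.1,0],"angular": [0,0,0.01],"gripper": 50},{"dp": [-0.45,-0.2,0.2],"angular": [0,0,0],"gripper": 50},{"dp": [-0.45,-0.2,0.3],"angular": [0,0,0],"gripper": 50},{"dp": [-0.45,-0.1,0.3],"angular": [0,0,0],"gripper": 50}]'

```text
clock: 43.15
position: [0.4797, 0.0118, 0.2706]
ee_rot: [0.514, 0.489, 0.509, -0.487]
contact_force: [1.3, -0.4, -0.2]
width: 0.05
```

Call:
arm_command --series '[{"dp": [-0.3,0,0.15],"angular": [0,0,0],"gripper": 60},{"dp": [0,0,0],"angular": [0,0,0],"gripper": 60},{"dp": [0,0,0],"angular": [0,0,0],"gripper": 60},{"dp": [0,0,0],"angular": [0,0,0],"gripper": 60},{"dp": [0,0,0],"angular": [0,0,0],"gripper": 60},{"dp": [0,0,0],"angular": [0,0,0],"gripper": 60},{"dp": [0,0,0],"angular": [0,0,0],"gripper": 60},{"dp": [0,0,0],"angular": [0,0,0],"gripper": 60}]'

```text
clock: 44.15
position: [0.4785, -0.0064, 0.313]
ee_rot: [0.517, 0.491, 0.506, -0.485]
contact_force: [0.7, 0.2, -0.1]
width: 0.0601
```

Run:
```python
from h import *
tool();s,g,P=wrist();np.savez('w15.npz',P=P,I=g['image']);cv2.imwrite('pics/w15.png',g['image'])
for x,y in [(.536,-.114),(.532,-.006),(.528,.102)]: pan(P,x,y,r=.06,z0=.052,z1=.07)
guard(P,.6467,.2017,z0=.18,z1=.20,r=.05)
```

```text
[ 0.4785 -0.0064  0.313 ] w 0.0601 psi -87.32 tilt [ 0.0168 -0.0039] F [ 0.7  0.2 -0.1]
handle pt [ 550.2 -126.4] yaw 29.93 size [87.  80.7] n 1505 zmed 0.0606
handle pt [546.4 -18.4] yaw 31.05 size [88.6 80. ] n 1419 zmed 0.0607
handle pt [542.7  89.2] yaw 31.36 size [89.2 79.7] n 1537 zmed 0.0607
block [0. 0.] yaw nan size [0. 0.] n 0 z nanh.py:69: RuntimeWarning: invalid value encountered in divide
  b=cv2.boxPoints((c,sz,a));e=[b[1]-b[0],b[2]-b[1]];e=max(e,key=np.linalg.norm);e=e/np.linalg.norm(e)
  return _methods._mean(a, axis=axis, dtype=dtype,
  ret = ret.dtype.type(ret / rcount)
```

View pics/w15.png

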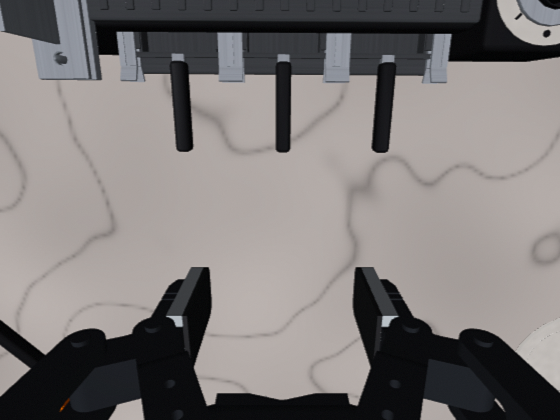

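Run:
```python
from h import *
P=np.load('w15.npz')['P'].reshape(-1,3);P=P[np.isfinite(P[:,0])]
for x,y in [(.5408,-.1136),(.5363,-.0057),(.5318,.1022)]:
    q=P[(abs(P[:,1]-y)<.02)&(P[:,2]>.052)&(P[:,2]<.07)&(P[:,0]<x+.02)];print(x-.039,np.sort(q[:,0])[5].round(4),'ymid',np.median(q[:,1]).round(4),'z',np.percentile(q[:,2],[50,95]).round(4))
q=P[(P[:,1]>.17)&(P[:,1]<.222)&(P[:,0]>.558)&(P[:,0]<.59)&(P[:,2]>.08)&(P[:,2]<.12)];print('foot z',np.percentile(q[:,2],[5,25,50,75,95]).round(4))
plan([((.60,-.23,.27),-87.6,6)])
```

```text
0.5017999999999999 0.5032 ymid -0.1105 z [0.0606 0.0622]
0.4973 0.4995 ymid -0.0051 z [0.0607 0.0622]
0.49280000000000007 0.4944 ymid 0.1003 z [0.0607 0.0623]
foot z [0.0876 0.0959 0.0971 0.0978 0.0989]
{"dp":[0.064,0.153,0.318],"angular":[0.001,0.000,-0.002]}
{"dp":[0.063,0.153,0.318],"angular":[0.001,0.000,-0.002]}
{"dp":[0.062,0.154,0.318],"angular":[0.001,0.000,-0.002]}
{"dp":[0.062,0.154,0.318],"angular":[0.001,0.000,-0.002]}
{"dp":[0.061,0.155,0.318],"angular":[0.001,0.000,-0.002]}
{"dp":[0.060,0.155,0.318],"angular":[0.001,0.000,-0.002]}
-- speed mm/row 43.0 deg/row 0.2
```

The wrist image shows all three handles home at (182,105), (283,105) and (383,105), and they line up. The guard foot sits flat at the front pin (62,57). The dial comes next.

Call:
arm_command --series '[{"dp": [0.04,0.15,0.318],"angular": [0.001,0,-0.002],"gripper": 60},{"dp": [0.06,0.15,0.318],"angular": [0.001,0,-0.002],"gripper": 60},{"dp": [0.06,0.15,0.318],"angular": [0.001,0,-0.002],"gripper": 60},{"dp": [0.06,0.15,0.318],"angular": [0.001,0,-0.002],"gripper": 60},{"dp": [0.06,0.15,0.318],"angular": [0.001,0,-0.002],"gripper": 60},{"dp": [0.06,0.14,0.3],"angular": [0.001,0,-0.002],"gripper": 60},{"dp": [0,0,0],"angular": [0,0,0],"gripper": 60},{"dp": [0,0,0],"angular": [0,0,0],"gripper": 60}]'

```text
clock: 45.2
position: [0.5997, -0.2347, 0.2723]
ee_rot: [0.51, 0.489, 0.509, -0.491]
contact_force: [-0.9, -0.2, 1.0]
width: 0.0601
```

```bash
cat >> h.py <<'E'
def dial(P):
    q=P.reshape(-1,3);q=q[np.isfinite(q[:,0])]
    q=q[(np.hypot(q[:,0]-.657,q[:,1]+.229)<.035)&(q[:,2]>.1445)&(q[:,2]<.158)]
    c,sz,a=cv2.minAreaRect((q[:,:2]*1000).astype(np.float32))
    b=cv2.boxPoints((c,sz,a));e=[b[1]-b[0],b[2]-b[1]];e=max(e,key=np.linalg.norm)
    print('dial',np.round(c,1),np.round(sz,1),'bar dir',np.degrees(np.arctan2(e[1],e[0]))%180,'n',len(q),'z',np.median(q[:,2]))
E
python3 - <<'E'
from h import *
tool();s,g,P=wrist();np.savez('w16.npz',P=P,I=g['image']);dial(P)
p=np.linalg.norm(P-np.array([.657,-.229,.149]),axis=-1);v,u=np.unravel_index(np.nanargmin(p),p.shape);print(u,v)
v0=max(0,v-75);u0=min(max(0,u-100),360);cv2.imwrite('pics/w16.png',cv2.resize(g['image'][v0:v0+150,u0:u0+200],None,fx=4,fy=4,interpolation=cv2.INTER_CUBIC))
E
```

```text
[ 0.5997 -0.2347  0.2723] w 0.0601 psi -87.78 tilt [-0.001  -0.0025] F [-0.9 -0.2  1. ]
dial [ 659.4 -229.1] [14.  43.5] bar dir 145.67303 n 1221 z 0.14986730565270007
277 122
```

View pics/w16.png

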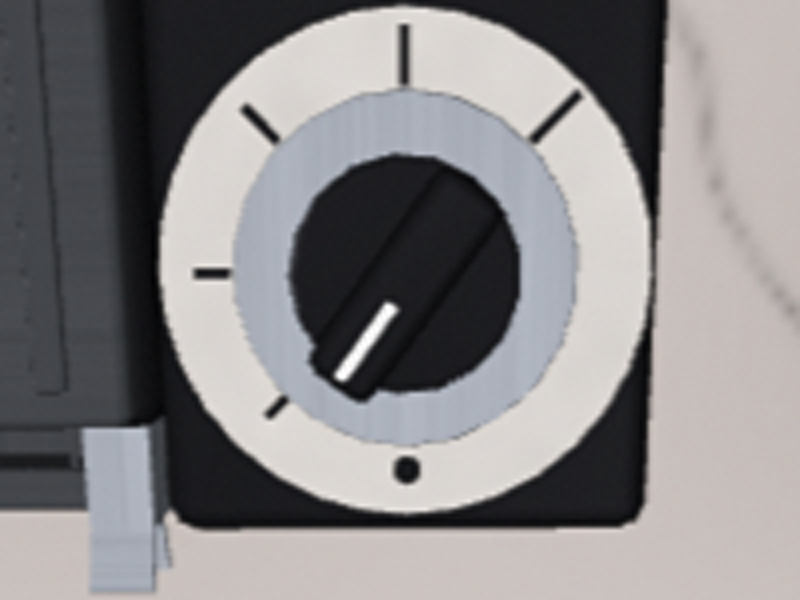

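The enlarged dial crop shows the white pointer at lower-left (365,345), just short of the first tick (275,408). The off dot is at (407,470) and the third tick at (260,122). The dial has to turn about 98° clockwise.

Run:
```python
from h import *
P=np.load('w16.npz')['P'].reshape(-1,3);r=np.hypot(P[:,0]-.6594,P[:,1]+.2291)
q=P[(r<.0225)&(P[:,2]<.144)];print(np.percentile(q[:,2],[5,25,50,75,95]))
q=P[(r>.028)&(r<.04)];print(np.nanmedian(q[:,2]))
plan([((.6594,-.2291,.20),55.7,15)])
```

```text
[0.11896031 0.11966568 0.12017229 0.12071439 0.12148824]
0.1107655905144202
{"dp":[0.040,0.033,-0.002],"angular":[-0.106,-0.000,0.000]}
{"dp":[0.040,0.033,0.004],"angular":[-0.106,-0.000,0.000]}
{"dp":[0.040,0.032,0.009],"angular":[-0.106,-0.000,0.000]}
{"dp":[0.040,0.030,0.014],"angular":[-0.106,-0.000,0.000]}
{"dp":[0.040,0.027,0.019],"angular":[-0.106,-0.000,0.000]}
{"dp":[0.040,0.024,0.023],"angular":[-0.106,-0.000,0.000]}
{"dp":[0.040,0.020,0.027],"angular":[-0.106,-0.000,0.000]}
{"dp":[0.040,0.015,0.030],"angular":[-0.106,-0.000,0.000]}
{"dp":[0.040,0.010,0.032],"angular":[-0.106,-0.000,0.000]}
{"dp":[0.040,0.004,0.033],"angular":[-0.106,-0.000,0.000]}
{"dp":[0.040,-0.001,0.033],"angular":[-0.106,-0.000,0.000]}
{"dp":[0.040,-0.007,0.033],"angular":[-0.106,-0.000,0.000]}
{"dp":[0.040,-0.012,0.031],"angular":[-0.106,-0.000,0.000]}
{"dp":[0.040,-0.017,0.028],"angular":[-0.106,-0.000,0.000]}
{"dp":[0.040,-0.022,0.025],"angular":[-0.106,-0.000,0.000]}
-- speed mm/row 6.3 deg/row 9.6
```

Call:
arm_command --series '[{"dp": [0.03,0.033,0],"angular": [-0.106,0,0],"gripper": 50},{"dp": [0.03,0.033,0.004],"angular": [-0.106,0,0],"gripper": 50},{"dp": [0.03,0.032,0.009],"angular": [-0.106,0,0],"gripper": 50},{"dp": [0.03,0.03,0.014],"angular": [-0.106,0,0],"gripper": 50},{"dp": [0.03,0.027,0.019],"angular": [-0.106,0,0],"gripper": 50},{"dp": [0.03,0.024,0.023],"angular": [-0.106,0,0],"gripper": 50},{"dp": [0.03,0.02,0.027],"angular": [-0.106,0,0],"gripper": 50},{"dp": [0.03,0.015,0.03],"angular": [-0.106,0,0],"gripper": 50}]'

```text
clock: 46.25
position: [0.6293, -0.2204, 0.25]
ee_rot: [0.707, 0.05, 0.703, -0.053]
contact_force: [-0.3, -0.5, -1.0]
width: 0.0501
```

Call:
arm_command --series '[{"dp": [0.03,0.01,0.032],"angular": [-0.106,0,0],"gripper": 50},{"dp": [0.03,0.004,0.033],"angular": [-0.106,0,0],"gripper": 50},{"dp": [0.03,0,0.033],"angular": [-0.106,0,0],"gripper": 50},{"dp": [0.03,-0.007,0.033],"angular": [-0.106,0,0],"gripper": 50},{"dp": [0.03,-0.012,0.031],"angular": [-0.106,0,0],"gripper": 50},{"dp": [0.03,-0.017,0.028],"angular": [-0.106,0,0],"gripper": 50},{"dp": [0.03,-0.022,0.025],"angular": [-0.106,0,0],"gripper": 50},{"dp": [0,0,0],"angular": [0,0,0],"gripper": 50}]'

```text
clock: 47.25
position: [0.655, -0.204, 0.2314]
ee_rot: [0.611, -0.363, 0.606, 0.357]
contact_force: [0.3, 0.0, -0.4]
width: 0.0502
```

Run:
```python
from h import *
tool();s,g,P=wrist();dial(P)
plan([((.6594,-.2291,.127),55.7,6)])
```

```text
[ 0.655  -0.204   0.2314] w 0.0502 psi 61.26 tilt [ 0.0107 -0.0038] F [ 0.3  0.  -0.4]
dial [ 658.8 -229.1] [14.  43.2] bar dir 145.64737 n 1282 z 0.14993533967329986
{"dp":[0.146,-0.020,-0.028],"angular":[0.010,0.000,0.001]}
{"dp":[0.146,-0.021,-0.027],"angular":[0.010,0.000,0.001]}
{"dp":[0.146,-0.022,-0.027],"angular":[0.010,0.000,0.001]}
{"dp":[0.145,-0.023,-0.027],"angular":[0.010,0.000,0.001]}
{"dp":[0.145,-0.023,-0.026],"angular":[0.010,0.000,0.001]}
{"dp":[0.145,-0.024,-0.026],"angular":[0.010,0.000,0.001]}
-- speed mm/row 18.0 deg/row 0.9
```

Correct laterally above the dial first, then descend.

Call:
arm_command --series '[{"dp": [0.05,-0.042,-0.055],"angular": [0.02,0,0.001],"gripper": 50},{"dp": [0.05,-0.044,-0.054],"angular": [0.02,0,0.001],"gripper": 50},{"dp": [0.05,-0.046,-0.053],"angular": [0.02,0,0.001],"gripper": 50},{"dp": [0.05,0,0],"angular": [0,0,0],"gripper": 50},{"dp": [0.1,0,0],"angular": [0,0,0],"gripper": 50},{"dp": [0,0,0],"angular": [0,0,0],"gripper": 50},{"dp": [0,0,0],"angular": [0,0,0],"gripper": 50},{"dp": [0,0,0],"angular": [0,0,0],"gripper": 50}]'

```text
clock: 48.3
position: [0.6584, -0.2306, 0.1933]
ee_rot: [0.628, -0.329, 0.625, 0.326]
contact_force: [0.6, -0.7, 0.3]
width: 0.0498
```

Run:
```python
from h import *
tool()
plan([((.659,-.2291,.126),55.7,5)])
```

```text
[ 0.6584 -0.2306  0.1933] w 0.0498 psi 55.16 tilt [ 0.0059 -0.001 ] F [ 0.6 -0.7  0.3]
{"dp":[0.112,0.001,0.002],"angular":[-0.001,0.000,0.001]}
{"dp":[0.112,0.001,0.002],"angular":[-0.001,0.000,0.001]}
{"dp":[0.112,0.001,0.002],"angular":[-0.001,0.000,0.001]}
{"dp":[0.112,0.001,0.002],"angular":[-0.001,0.000,0.001]}
{"dp":[0.112,0.001,0.003],"angular":[-0.001,0.000,0.001]}
-- speed mm/row 13.5 deg/row 0.1
```

Call:
arm_command --series '[{"dp": [0.11,0.001,0.003],"angular": [-0.001,0,0.001],"gripper": 50},{"dp": [0.11,0.001,0.003],"angular": [-0.001,0,0.001],"gripper": 50},{"dp": [0.11,0.001,0.003],"angular": [-0.001,0,0.001],"gripper": 50},{"dp": [0.11,0.001,0.002],"angular": [-0.001,0,0.001],"gripper": 50},{"dp": [0.08,0.001,0.002],"angular": [0,0,0],"gripper": 50},{"dp": [0,0,0],"angular": [0,0,0],"gripper": 50},{"dp": [0,0,0],"angular": [0,0,0],"gripper": 50},{"dp": [0,0,0],"angular": [0,0,0],"gripper": 50}]'

```text
clock: 49.3
position: [0.6591, -0.2285, 0.1262]
ee_rot: [0.626, -0.329, 0.625, 0.331]
contact_force: [0.6, 0.8, 0.2]
width: 0.05
```

Run:
```python
from h import *
tool()
plan([((.659,-.2291,.127),55.7,1)])
```

```text
[ 0.6591 -0.2285  0.1262] w 0.05 psi 55.57 tilt [0.0001 0.003 ] F [0.6 0.8 0.2]
{"dp":[-0.007,-0.002,-0.005],"angular":[-0.001,0.002,-0.001]}
-- speed mm/row 1.1 deg/row 0.2
```

Call:
arm_command --series '[{"dp": [0,0,-0.003],"angular": [0,0,0],"gripper": 0},{"dp": [0,0,0],"angular": [0,0,0],"gripper": 0},{"dp": [0,0,0],"angular": [0,0,0],"gripper": 0},{"dp": [0,0,0],"angular": [0,0,0],"gripper": 0},{"dp": [0,0,0],"angular": [0.1,0,0],"gripper": 0},{"dp": [0,0,0],"angular": [0.1,0,0],"gripper": 0},{"dp": [0,0,0],"angular": [0.1,0,0],"gripper": 0},{"dp": [0,0,0],"angular": [0.1,0,0],"gripper": 0}]' --grip_force 50

```text
clock: 50.3
position: [0.6588, -0.2299, 0.1274]
ee_rot: [0.698, -0.113, 0.698, 0.113]
contact_force: [-1.9, -0.1, -0.2]
width: 0.0128
```

Run:
```python
from h import *
tool();print(get_state()['moment'])
plan([((.659,-.2291,.126),-42.6,6)])
```

```text
[ 0.6588 -0.2299  0.1274] w 0.0128 psi 18.43 tilt [0.0011 0.0008] F [-1.9 -0.1 -0.2]
[-0.07687072  0.04428266  0.06228469]
{"dp":[0.002,0.001,0.001],"angular":[0.113,0.000,-0.000]}
{"dp":[0.002,0.001,0.000],"angular":[0.113,0.000,-0.000]}
{"dp":[0.002,0.001,0.000],"angular":[0.113,0.000,-0.000]}
{"dp":[0.002,0.001,0.000],"angular":[0.113,0.000,-0.000]}
{"dp":[0.002,0.001,-0.000],"angular":[0.113,0.000,-0.000]}
{"dp":[0.002,0.001,-0.000],"angular":[0.113,0.000,-0.000]}
-- speed mm/row 0.3 deg/row 10.2
```

Call:
arm_command --series '[{"dp": [0.002,0.001,0],"angular": [0.1,0,0],"gripper": 0},{"dp": [0.002,0.001,0],"angular": [0.1,0,0],"gripper": 0},{"dp": [0.002,0.001,0],"angular": [0.1,0,0],"gripper": 0},{"dp": [0.002,0.001,0],"angular": [0.1,0,0],"gripper": 0},{"dp": [0,0,0],"angular": [0.1,0,0],"gripper": 0},{"dp": [0,0,0],"angular": [0.1,0,0],"gripper": 0},{"dp": [0,0,0],"angular": [0,0,0],"gripper": 0},{"dp": [0,0,0],"angular": [0,0,0],"gripper": 0}]'

```text
clock: 51.3
position: [0.6586, -0.2299, 0.1274]
ee_rot: [0.671, 0.225, 0.67, -0.225]
contact_force: [-0.8, -0.5, 0.2]
width: 0.0127
```

Run:
```python
from h import *
tool();s,g,P=wrist();dial(P)
plan([((.659,-.2291,.126),-42.6,1)])
```

```text
[ 0.6586 -0.2299  0.1274] w 0.0127 psi -37.17 tilt [ 0.0013 -0.0008] F [-0.8 -0.5  0.2]
dial [ 659.5 -228.9] [38.3 37.7] bar dir 8.637205 n 4986 z 0.14992985846529033
{"dp":[0.012,0.008,-0.002],"angular":[0.060,0.001,-0.000]}
-- speed mm/row 1.7 deg/row 5.4
```

Call:
arm_command --series '[{"dp": [0,0,0],"angular": [0.056,0,0],"gripper": 0},{"dp": [0,0,0],"angular": [0,0,0],"gripper": 0},{"dp": [0,0,0],"angular": [0,0,0],"gripper": 0},{"dp": [0,0,0],"angular": [0,0,0],"gripper": 50},{"dp": [0,0,0],"angular": [0,0,0],"gripper": 50},{"dp": [0,0,0],"angular": [0,0,0],"gripper": 50},{"dp": [-0.2,0,0],"angular": [0,0,0],"gripper": 50},{"dp": [-0.3,0,0],"angular": [0,0,0],"gripper": 50}]'

```text
clock: 52.35
position: [0.6571, -0.2283, 0.1848]
ee_rot: [0.658, 0.254, 0.662, -0.252]
contact_force: [-0.4, -0.2, -0.3]
width: 0.0501
```

Call:
arm_command --series '[{"dp": [-0.4,-0.1,0],"angular": [0,0,0],"gripper": 50},{"dp": [-0.4,-0.2,0],"angular": [0,0,0],"gripper": 50},{"dp": [-0.2,-0.2,0],"angular": [0,0,0],"gripper": 50},{"dp": [0,0,0],"angular": [0,0,0],"gripper": 50},{"dp": [0,0,0],"angular": [0,0,0],"gripper": 50},{"dp": [0,0,0],"angular": [0,0,0],"gripper": 50},{"dp": [0,0,0],"angular": [0,0,0],"gripper": 50},{"dp": [0,0,0],"angular": [0,0,0],"gripper": 50}]'

```text
clock: 53.35
position: [0.6187, -0.2711, 0.3067]
ee_rot: [0.659, 0.253, 0.663, -0.25]
contact_force: [-0.4, -0.1, -0.3]
width: 0.0499
```

Run:
```python
from h import *
tool();s,g,P=wrist();np.savez('w17.npz',P=P);dial(P)
p=np.linalg.norm(P-np.array([.659,-.229,.149]),axis=-1);v,u=np.unravel_index(np.nanargmin(p),p.shape)
A=cv2.resize(g['image'][max(0,v-75):v+75,max(0,u-100):u+100],(800,300) if 0 else (400,300))
si=get_image('side');sc=get_image('scene')
for n,q in [('scene',sc),('side',si)]: np.savez(n+'2.npz',P=cloud(q),I=q['image'])
B=cv2.resize(si['image'],(400,300));C=cv2.resize(sc['image'],(400,300))
c2=cv2.resize(si['image'][100:260,200:480],(400,300))
cv2.imwrite('pics/end.png',np.vstack([np.hstack([A,B]),np.hstack([C,c2])]))
```

```text
[ 0.6187 -0.2711  0.3067] w 0.0499 psi -41.64 tilt [-0.0041  0.0066] F [-0.4 -0.1 -0.3]
dial [ 659.3 -229.5] [43.  13.4] bar dir 48.030365 n 938 z 0.1499486494130666
```

View pics/end.png

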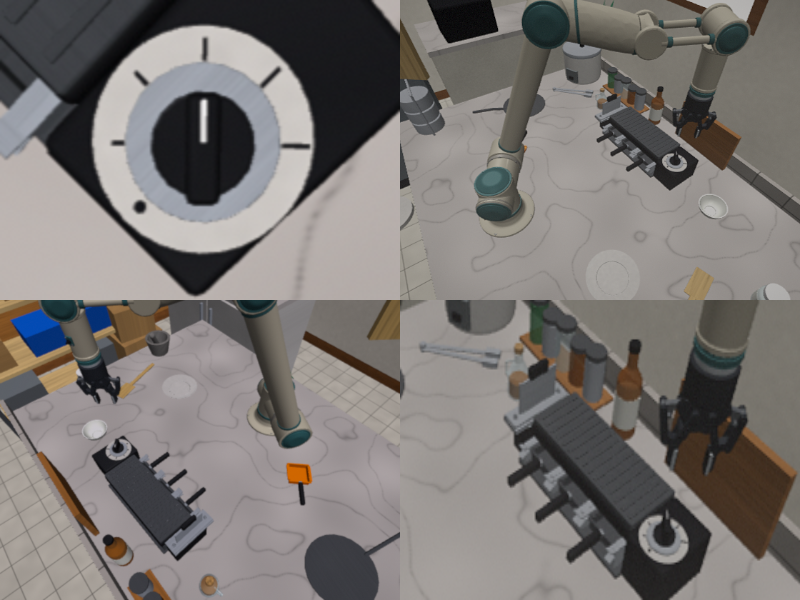

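```bash
python3 -c "
from h import *
for f in ['scene2','side2']:
    P=np.load(f+'.npz')['P'].reshape(-1,3);q=P[(abs(P[:,0]-.647)<.05)&(abs(P[:,1]-.2)<.03)&(P[:,2]>.17)&(P[:,2]<.2)];print('guard top',q.mean(0),q[:,2].max())
print(sign_off())"
```

```text
guard top [0.6478325  0.20389202 0.18532232] 0.19157524032016604
guard top [0.64251551 0.19846039 0.18272851] 0.19334081456119778
the job is handed in; nothing more can be done
None
```

The grill is set up and the job is handed in at about 53 s of robot time. I slid the three black pans into bays 0, 1 and 2, hung the guard on its two pins, and turned the dial to the third tick last. I never touched the orange pan, the cruet or the bowl.

- **Pans:** each one was pushed until it met its stop with about 10 N. Afterwards all three handle ends lay 1.4–2.2 mm further in than I predicted. That is within the 2 mm calibration error, and the push against the stop says they are home.
- **Guard:** I saw the rear pin inside its hole before releasing. Afterwards the foot top read about 97 mm near the front pin. Flat would be 96 mm, and the depth readings run about 1 mm high. The block was still in place in the last images.
- **Dial:** the bar reads 48.0° against a target of 47.4°, so about 0.6° off, and the last picture shows the pointer at the third tick.
- **Surroundings:** the bowl and cruet look unmoved in the final picture, which I judged by eye rather than by measuring.

One check failed: from the low wrist view the guard's grip block was out of frame, so I checked its position from the fixed cameras instead. I saw no sign of the possible knock or grip slip.

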